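# Pack a sample bottle into its transport canister

### The job

Pack the tall amber bottle for the courier in the carrier's empty well, building the nest in this order: stand the canister base in the empty well, put the spacer sleeve inside it, stand the tall bottle in the sleeve, then put the cover over everything and press it straight down until it snaps fully home on the base. Leave the short bottle standing where it is, and let go of everything at the end.

Things in the scene. Friction and masses are not known exactly. Their poses are not given: they have to be found in the camera images.
- carrier: Fixed low tray, white rim round a grey insert, 131 (x) by 246 mm (y), rim 26 mm high, insert top 22 mm high, steel loop handle at each y end (to y = +-143, 25 mm high). Origin: centre of underside, axes along its sides. Two wells: at y = +60 mm one that already holds a packed canister (fixed, 106 mm high, 79 mm across, the finished look), at y = -60 mm the empty one.
- carrier_well (a point): Centre of the empty well's floor, 4 mm above the desk; z up. The well is 70 mm across and 18 mm deep (its mouth is the insert's top).
- canister_base: White round cup, loose, mouth up, 62 mm across, 44 mm high, a groove round it under the rim; 60 to 130 g. Bore 53 mm (57 at the chamfered mouth), inner floor 5 mm above the underside; foot chamfered to 57 mm. Origin: centre of underside, z up. In the well its rim stands 26 mm above the insert: grip it across the rim from above, tips at most 21 mm below the rim.
- spacer_sleeve: Light grey round sleeve, loose, mouth up, 49 mm across, 63 mm high; about 50 g. Bore 42 mm (46 at the chamfered mouth), inner floor 10 mm above the underside; foot chamfered to 43 mm. Origin: centre of underside, z up. In the canister base its underside is 5 mm above the base's and its top stands 24 mm above the base's rim.
- tall_bottle: Amber bottle, white cap, loose, upright, body 36 mm across, 81 mm high; cap 24 mm across, 62 to 81 mm up: best held by the cap. About 60 g. Origin: centre of underside, z up. In the sleeve its underside is 10 mm above the sleeve's and its top stands 28 mm above the sleeve's top.
- short_bottle: Amber bottle with a black cap, loose, upright, body 36 mm across, 67 mm high. Not to be packed: stays where it stands. Origin: centre of its underside, z up.
- canister_cover: White hat-like cover, mouth down, 74 mm high, loose. Grip the upper part: 61 mm across, 21 to 74 mm up. Skirt 79 mm across (83 over 3 snap tabs), mouth 74 narrowing to 67 mm inside at a stop ledge 16 mm up; 56 mm above. Origin: centre of mouth, z up. On the base it first rests on its tabs, origin 41 mm above the base's; 8 to 14 N springs them past the rim; home at 28 mm. 65 to 130 g.

How it is judged (in metres and radians):
On the way, in this order (a step that is already met when the one before it is completed fails the run):
1. the canister base stands upright in the empty well (horizontal distance between canister_base and carrier_well below 0.008 m and z of canister_base in the frame of carrier_well below 0.004 m and angle between canister_base's own z axis and vertical below 0.08 rad), for 0.2 s.
2. the spacer sleeve stands fully down inside the canister base (horizontal distance between spacer_sleeve and canister_base below 0.007 m and z of spacer_sleeve in the frame of canister_base below 0.009 m and angle between spacer_sleeve's own z axis and vertical below 0.15 rad), for 0.2 s.
3. the tall bottle stands fully down inside the sleeve (horizontal distance between tall_bottle and spacer_sleeve below 0.007 m and z of tall_bottle in the frame of spacer_sleeve below 0.014 m and angle between tall_bottle's own z axis and vertical below 0.2 rad), for 0.2 s.
4. the cover is snapped fully home on the canister base (horizontal distance between canister_cover and canister_base below 0.006 m and z of canister_cover in the frame of canister_base below 0.0305 m and angle between the z axis of canister_cover and the z axis of canister_base, either way round below 0.07 rad), for 0.2 s.
At the end, for the whole second after the job is handed in: Base upright in the empty well (8 mm sideways, 4 mm height), sleeve down in base and tall bottle down in sleeve (within 4 mm), cover snapped home on the base (within 2.5 mm, 4 degrees), all at rest and released; short bottle upright within 30 mm of its start (all of step 1 and all of step 4 and horizontal distance between spacer_sleeve and canister_base below 0.007 m and z of spacer_sleeve in the frame of canister_base below 0.009 m and horizontal distance between tall_bottle and spacer_sleeve below 0.007 m and z of tall_bottle in the frame of spacer_sleeve below 0.014 m and z of canister_cover in the frame of canister_base above 0.025 m and linear speed of each of canister_cover, canister_base below 0.02 m/s and angle between short_bottle's own z axis and vertical below 0.15 rad and distance of short_bottle from where it was at the start of the episode below 0.03 m); the robot touches nothing.
It fails at once if the short bottle is knocked over or carried off (angle between short_bottle's own z axis and vertical above 0.6 rad or distance of short_bottle from where it was at the start of the episode above 0.05 m).
It also fails if it takes over 128 s, if anything falls off the work surface, if the arm or the gripper's body presses on something with over 40 N, if the wrist force passes 120 N, or if a joint passes its speed limit or range.

### The arm

A 6-joint arm with a two-finger parallel gripper is mounted at the origin on a cart in front of the work surface, level with it; the furniture and walls round the work are solid. World frame = base frame: x ahead of the robot, y to its left, z up, the work surface at z = 0. Lengths are in m, angles in degrees, forces in N, time in s.
With the tool pointing down it reaches from about 0.35 to 0.875 m from the base axis. Payload 4.2 kg.
Tool frame: the origin (TCP) lies at the very end of the fingers, on their centre line; the grasp point (between the pads) lies r.pinch_z behind it (r.pinch_z is the distance from the TCP to the grasp point, in m); y points along the fingers, z is the direction in which the jaws open and shut, and the axes are right-handed (so a half turn about y gives the same grasp; the last joint's range is limited). The gripper opens to 87 mm and grips with 3 to 60 N. Pads are 19 mm wide; open, the fingers measure 117 mm over their backs; the gripper's body (75 mm by 190 mm) begins 51 mm behind the grasp point.
Start: joints at [91.249, 22.042, 0.453, 0, -68.411, -14.817], TCP at [0.147, 0.608, 0.223] pointing down, gripper open.
Joint ranges: [-179.83, 179.83], [-69.29, 118.12], [-61.27, 80.66], [-181.25, 117.63], [-171.15, -9.14], [-177.46, 177.46]. Speed limits (degrees/s): [159.86, 159.86, 180, 180, 180, 180].

### API

Orientations are given as a 3x3 rotation matrix whose columns are the frame's x, y, z axes.
In Python, from station import sense, capture, camera_params, r gives the robot as it stands.
- The arm moves only by the tool move_arm, never from a script. Its argument "increments" is text: rows parted by semicolons, each of 7 numbers parted by spaces: the closure, from -1 (fully open) to 1 (shut), so that 0 is half open, then the shift along the tool's x, y, z in m, then the turn, a rotation vector about the tool's x, y, z in rad. In form: hand x y z wx wy wz; .... A call has 1 to 8 rows; each row is the pose to reach, as a shift and turn from the pose commanded when the call began, along the tool's axes at that moment; what a row does not reach only later rows make up. A row lasts 1/10 s, in which the tool goes at most 50 mm and 8.59 degrees, less where a joint would pass 70% of its speed; a pose out of reach is approached as far as the arm can. A call with a gripper value outside its range is refused whole. The fingers move at their own pace and stop on an object; the grip force is fixed at half the most. Time passes only in rows, so rows that repeat a pose let the fingers close. It gives the time, the measured TCP pose, the force and the opening at its end, in the units of the state.
- sense(): the state, without advancing time (a new reading comes with each control period).
- capture(name): name is "scene" or "top" or "wrist"; returns (picture, depth): 420x560x3 uint8, red, green, blue; 420x560 float32, m along the optical axis (not along the pixel's ray), 0 where there is no reading.
- camera_params(name): a dict with "fx", "fy", "cx", "cy" (pixels), "xyz" and "orientation" of the camera in the world. Camera axes: x right, y down, z forward; pixel columns grow to the right and rows downward; lengths in m; the calibration is good to about 2 mm. A picture is of the moment at which its call begins: read the wrist's pose just before it. camera_params takes no time and is no camera call; for the wrist camera it gives the pose at the moment of the call.
- r.finish_job(): hands the job in, once; it reports no verdict.
The state is a dict: "time_s": time; "joints": joint angles; "joint_velocities": joint speeds; "effort": joint torques, N m; "tcp_pos": TCP position; "ee_rot": TCP orientation; "wrist_force": force on the tool from outside, world axes, zero at the start; "moment": the same for the moment, N m; "gripper_width": opening from 0.0 (shut) to 1.0 (fully open).
Only numpy, scipy, OpenCV 4.12 (cv2) and the standard library are available. Lean on these libraries where they do the work, as an engineer would, in place of code of your own. Each camera call takes 0.05 s, during which the arm holds its last target.

## Working session

There is one attempt and no reset: what is moved stays moved. The work goes in short steps, Python scripts to look and compute and a tool call to move; the robot and the scene stay as the last step left them, time stands still between calls to the robot, and variables do not carry over. Pictures are saved under pics/ and viewed, and the job is handed in when it is done.

Besides the shell and the picture viewer there is one more tool, called after "Emit:" as a command line: name --argument value ..., lists and objects as JSON in quotes. move_arm: Moves the arm, as the interface text tells. Its arguments: {"type":"object","properties":{"increments":{"type":"string"}},"required":["increments"]}

```bash
ls; mkdir -p pics; python3 - <<'E'
from station import sense,capture,camera_params,r
import cv2,numpy as np
print(sense()); print(r.pinch_z)
for n in ("scene","top","wrist"):
    p=camera_params(n); print(n,p)
    im,d=capture(n); cv2.imwrite(f"pics/{n}0.png",im[:,:,::-1]); np.savez(f"{n}0.npz",im=im,d=d)
E
```

```text
pics
{'time_s': 0.0, 'joints': array([ 9.12513867e+01,  2.20912311e+01,  3.78405987e-01, -3.02875241e-02,
       -6.84113186e+01, -1.48162574e+01]), 'joint_velocities': array([-0.01874261, -0.06201265, -0.12225605,  0.01587691, -0.08285652,
       -0.01570742]), 'effort': array([-2.34521940e-04, -3.90667427e+01,  1.87405211e+01,  4.21981260e+00,
        1.10169168e-02, -1.98851349e-04]), 'tcp_pos': array([0.14642861, 0.60696956, 0.22144192]), 'ee_rot': array([[-9.72059244e-01, -4.44098807e-04, -2.34735233e-01],
       [ 2.34735639e-01, -2.17688607e-03, -9.72056809e-01],
       [-7.93025892e-05, -9.99997532e-01,  2.22030805e-03]]), 'wrist_force': array([ 0.42283666,  0.53430881, -0.16854468]), 'moment': array([-0.00737582, -0.02209781,  0.00647866]), 'gripper_width': 0.9997871407207852}
0.0187
scene {'fx': 537.2855841121753, 'fy': 537.2855841121753, 'cx': 283.49848783311353, 'cy': 206.37269334544735, 'xyz': array([-0.54024597, -0.675758  ,  0.79831175]), 'orientation': array([[ 0.57272381, -0.41465502,  0.70714119],
       [-0.81974191, -0.28626546,  0.49605977],
       [-0.00326358, -0.8637785 , -0.50386114]])}
top {'fx': 481.5956986126873, 'fy': 481.5956986126873, 'cx': 275.2119596730867, 'cy': 203.09382054320264, 'xyz': array([0.34691349, 0.07001192, 1.10628201]), 'orientation': array([[ 0.02867245, -0.98420833,  0.1746764 ],
       [-0.99944878, -0.03115275, -0.01147351],
       [ 0.01673398, -0.17425115, -0.98455904]])}
wrist {'fx': 331.02663621880396, 'fy': 331.02663621880396, 'cx': 280.2152926146212, 'cy': 207.18371521895946, 'xyz': array([0.21262117, 0.59027042, 0.38380497]), 'orientation': array([[-0.23529036, -0.94043031, -0.24541654],
       [-0.97192378,  0.22808639,  0.05779944],
       [ 0.00161983,  0.25212582, -0.9676931 ]])}
```

View pics/scene0.png

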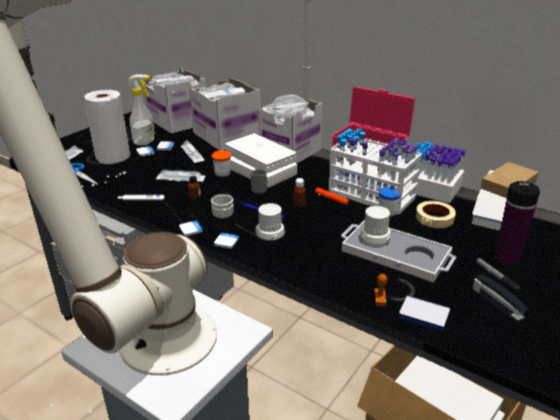

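View pics/top0.png

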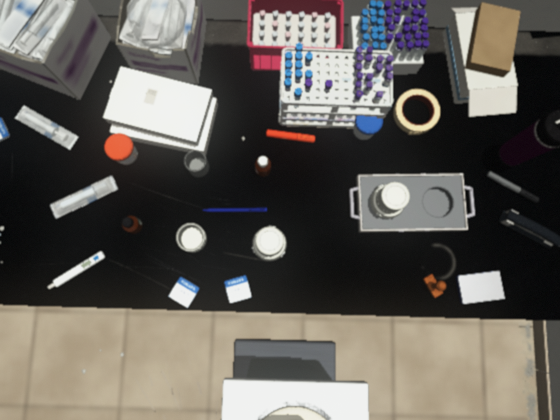

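View pics/wrist0.png

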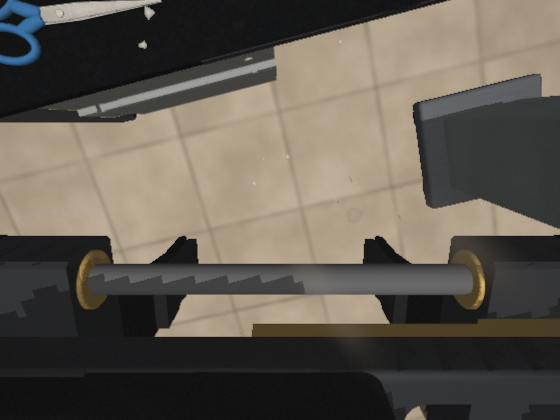

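```bash
cat > h.py <<'E'
import numpy as np,cv2
from station import sense,capture,camera_params,r
def cloud(d,p):
    v,u=np.mgrid[0:d.shape[0],0:d.shape[1]]
    c=np.stack([(u-p['cx'])/p['fx']*d,(v-p['cy'])/p['fy']*d,d],-1)
    P=c@np.array(p['orientation']).T+p['xyz']; P[d==0]=np.nan
    return P
def circ(P):
    A=np.c_[2*P,np.ones(len(P))]; s=np.linalg.lstsq(A,(P**2).sum(1),rcond=None)[0]
    return s[:2],np.sqrt(s[2]+s[:2]@s[:2])
def show(im,n,box=None,k=1):
    if box: x0,y0,x1,y1=box; im=im[y0:y1,x0:x1]
    cv2.imwrite(f"pics/{n}.png",cv2.resize(im[:,:,::-1],None,fx=k,fy=k,interpolation=cv2.INTER_CUBIC))
E
python3 - <<'E'
from h import *
z=np.load('top0.npz');p=camera_params('top');P=cloud(z['d'],p)
for n,(u,v) in dict(cup=(191,237),sleeve=(196,163),tall=(263,165),short=(132,224),cover=(269,243),desk=(300,200)).items():
    w=P[v-26:v+27,u-26:u+27].reshape(-1,3); w=w[np.isfinite(w[:,2])]
    print(n,'desk',np.median(w[:,2]))
    hi=w[w[:,2]>0.012]
    if len(hi)<10: continue
    zt=np.percentile(hi[:,2],97); top=hi[hi[:,2]>zt-.006]
    (c,rad),th=cv2.minEnclosingCircle((top[:,:2]*1000).astype(np.float32)),0
    print('  top z',zt,'n',len(top),'enclosing',np.round(c,1),round(rad,1),'mean',top[:,:2].mean(0).round(4))
# carrier
w=P[165:240,340:485].reshape(-1,3); m=(w[:,2]>0.021)&(w[:,2]<0.034); q=w[m][:,:2]
print(cv2.minAreaRect((q*1000).astype(np.float32)))
show(z['im'],'topc',(90,90,300,300),3.5 and 2.6);show(z['im'],'topk',(330,90,490,250),3.5)
E
```

```text
cup desk 0.0014926165782414014
  top z 0.04736252438368359 n 140 enclosing [453.3 242.9] 31.2 mean [0.4534 0.243 ]
sleeve desk 0.0024144000081767203
  top z 0.07624263408050613 n 68 enclosing [671.2 258. ] 22.9 mean [0.6694 0.2525]
tall desk 0.0007073895691348531
  top z 0.08307378687702108 n 72 enclosing [622.3  88.2] 11.4 mean [0.6217 0.0884]
short desk 0.0010711562846823508
  top z 0.06927570849733115 n 81 enclosing [479.2 377.8] 11.5 mean [0.4794 0.3781]
cover desk 0.0019283837316981245
  top z 0.07721169828091626 n 560 enclosing [447.8  68.1] 30.2 mean [0.4475 0.068 ]
desk desk 0.00039025924234659115
((551.1283569335938, -256.6218566894531), (133.59750366210938, 286.6719970703125), 1.9628840684890747)
```

View pics/topc.png

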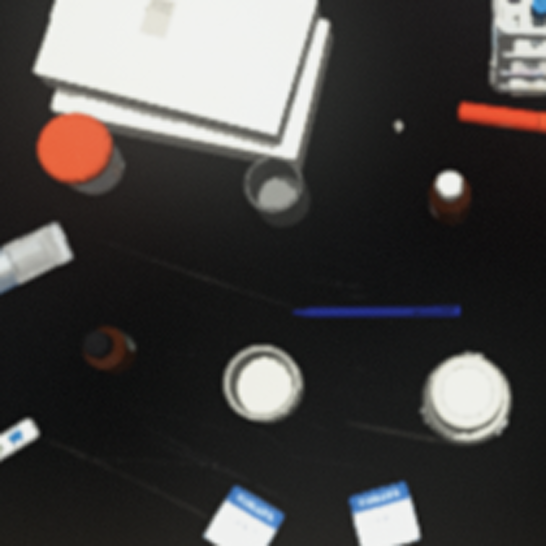

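View pics/topk.png

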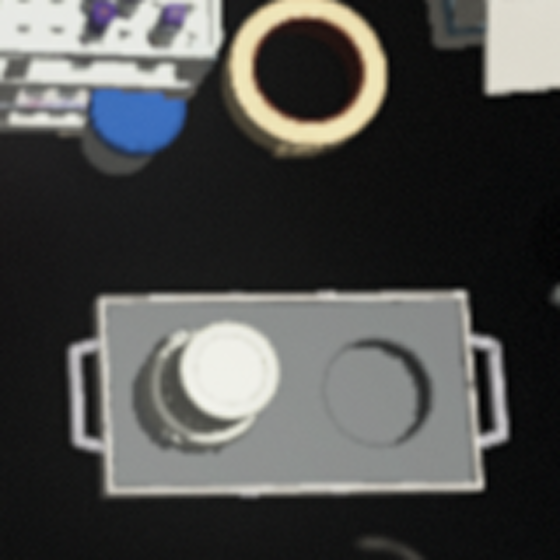

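```bash
python3 - <<'E'
from h import *
z=np.load('top0.npz');p=camera_params('top');P=cloud(z['d'],p)
np.set_printoptions(precision=0,suppress=True,linewidth=220)
print((P[144:184:2,180:216:2,2]*1000))
w=P[140:190,175:220].reshape(-1,3); w=w[(w[:,2]>.05)&(w[:,2]<.07)&(w[:,0]<.672)]
print('sleeve',cv2.minEnclosingCircle((w[:,:2]*1000).astype(np.float32)),len(w))
print('box z',np.nanmedian(P[95:120,140:190,2]),np.nanmax(P[75:140,110:215,2]))
w=P[165:240,340:485].reshape(-1,3)
m=(w[:,2]<0.008)&(np.hypot(w[:,0]-.553,w[:,1]+.3166)<.045)
f=w[m]; print('floor',cv2.minEnclosingCircle((f[:,:2]*1000).astype(np.float32)),f.mean(0)*1000)
m=(w[:,2]>0.095); f=w[m]; print('packed',cv2.minEnclosingCircle((f[:,:2]*1000).astype(np.float32)),f.mean(0)*1000)
m=(w[:,2]>0.024)&(w[:,2]<.032)&(abs(w[:,1]+.2566)<.125); f=w[m]; print(cv2.minAreaRect((f[:,:2]*1000).astype(np.float32)))
ins=w[(w[:,2]>.015)&(w[:,2]<.025)]; print('ins z',np.median(ins[:,2]))
# mouth edge: pixels of insert nearest
g=ins[np.hypot(ins[:,0]-.553,ins[:,1]+.3166)<.05]; a=np.arctan2(g[:,1]+.3166,g[:,0]-.553);rr=np.hypot(g[:,0]-.553,g[:,1]+.3166)
E_=[]
for k in range(-18,18):
    s=(a>k*np.pi/18)&(a<(k+1)*np.pi/18)
    if s.sum(): i=np.where(s)[0][rr[s].argmin()];E_.append(g[i,:2])
print('mouth',circ(np.array(E_)))
# tall obstacles near
for n,(u0,v0,u1,v1) in dict(blue=(350,110,390,145),rack=(275,40,400,130),tape=(390,85,445,135),red=(100,130,140,168)).items(): print(n,np.nanmax(P[v0:v1,u0:u1,2]),np.nanmin(P[v0:v1,u0:u1,0]))
E
```

```text
[[40. 43. 42. 43. 36. 40. 47. 52. 57. 45. 40. 39. 41. 33.  9.  0.  3. -1.]
 [40. 40. 38. 40. 41. 38. 39. 41. 39. 38. 40. 38. 37. 25.  2.  1. -1. -1.]
 [27. 29. 32. 38. 40. 40. 36. 40. 43. 38. 41. 42. 41. 20.  2.  4. -2.  2.]
 [ 9. 12. 13. 18. 23. 28. 31. 35. 41. 40. 42. 42. 37. 14. -1.  2.  0. -0.]
 [-0.  0.  3.  3.  4. 64. 63. 60. 61. 57. 58. 31. 33.  7. -1. -0. -6. -0.]
 [ 1.  1. -1.  0. 60. 57. 48. 45. 41. 43. 49. 64. 13.  2. -0.  1.  2. -2.]
 [ 1.  0.  3. 62. 58. 46. 39. 29. 29. 28. 31. 42. 64.  0. -2.  2.  6.  1.]
 [ 0. -3. -1. 64. 48. 31. 27. 15. 13.  6. 12. 14. 40. -3.  1. -0.  2.  2.]
 [ 4.  1.  4. 60. 41. 28. 12. 13. 10.  5. 12. 13.  9. 59.  3.  2. -1. -0.]
 [-5.  0. -1. 58. 37. 14. 11.  8.  8. 10. 10. 10.  9. 62.  2.  3. -0. -1.]
 [-1.  5. -5. 62. 31.  9. 11.  8. 11. 13. 11.  9.  9. 55. 24.  1. -1.  3.]
 [ 1.  2. -2. 64. nan 11.  9. 13. 10. 12.  9. 11. 61. 50. 20.  0.  3.  3.]
 [-0.  2. -0.  1. 64. 14.  9. 13.  9.  7. 11. 65. 54. 38. 18. -0.  1.  4.]
 [-1.  2.  4.  1. 31. 63. 64. 10.  9. 61. 62. 56. 42. 24. 12.  1.  1.  1.]
 [ 0.  4.  0. -0.  2. 36. 49. 54. 54. 51. 48. 41. 
[... 357 characters left out ...]
.  0. -1. -2.  1. -5.  2.  1. -2.  1.  3.]]
sleeve ((637.700927734375, 251.5520477294922), 44.44700622558594) 193
box z 0.07630371959365112 0.08275104056826721
floor ((555.3032836914062, -319.50616455078125), 34.59880828857422) [ 556. -320.    4.]
packed ((548.7223510742188, -196.30101013183594), 30.75356674194336) [ 547. -195.  105.]
((550.8165893554688, -255.92283630371094), (133.03359985351562, 250.4884033203125), 1.9207091331481934)
ins z 0.022077435920369703
mouth (array([ 1., -0.]), np.float64(0.034944407580042795))
blue 0.12364129593032835 0.6902439659015251
rack 0.1847193421347707 0.7058486249218253
tape 0.1519144128436659 0.7185499233110297
red 0.07445086438044712 0.6157805254414874
```

```bash
cat >> h.py <<'E'
from scipy.spatial.transform import Rotation as R
def yawR(y):
    y=np.deg2rad(y); x=np.array([np.cos(y),np.sin(y),0]); yy=np.array([0,0,-1.]); return np.c_[x,yy,np.cross(x,yy)]
def plan(xyz,yaw,P0=None,R0=None):
    s=sense(); R0=s['ee_rot'] if R0 is None else R0; P0=s['tcp_pos'] if P0 is None else P0
    d=R0.T@(np.array(xyz)-P0); w=R.from_matrix(R0.T@yawR(yaw)).as_rotvec()
    print('t',round(s['time_s'],2),'tcp',s['tcp_pos'].round(4),'F',s['wrist_force'].round(1),'gw',round(s['gripper_width'],3),'J',s['joints'].round(0))
    print('SHIFT',d.round(4),'ROT',w.round(4),'rows',np.linalg.norm(d)/.05,np.linalg.norm(w)/.15)
E
python3 - <<'E'
from h import *
z=np.load('top0.npz');p=camera_params('top');P=cloud(z['d'],p)
w=P[145:178,182:209].reshape(-1,3); w=w[(w[:,2]>.055)&(w[:,2]<.07)&(abs(w[:,1]-.2515)<.04)&(w[:,0]<.70)]
print('sleeve',cv2.minEnclosingCircle((w[:,:2]*1000).astype(np.float32)),len(w))
plan((.453,.243,.2),90)
E
```

```text
sleeve ((622.3067626953125, 239.15771484375), 24.5876407623291) 129
t 0.15 tcp [0.1465 0.6071 0.2217] F [-0.2  0.  -0.5] gw 1.001 J [ 91.  22.   0.  -0. -68. -15.]
SHIFT [-0.3834  0.0222  0.282 ] ROT [-1.3000e-03  1.3339e+00 -1.2000e-03] rows 9.529031360221579 8.892627163852723
```

Emit:
move_arm --increments "-1 -0.383 0.02 0.282 0 1.334 0;-1 -0.383 0.02 0.282 0 1.334 0;-1 -0.383 0.02 0.282 0 1.334 0;-1 -0.383 0.02 0.282 0 1.334 0;-1 -0.383 0.02 0.282 0 1.334 0;-1 -0.383 0.02 0.282 0 1.334 0;-1 -0.383 0.02 0.282 0 1.334 0;-1 -0.383 0.02 0.282 0 1.334 0"

```text
time_s: 0.95
tcp_pos: [0.4046, 0.2999, 0.2057]
ee_rot: [[-0.128, 0.0, -0.992], [0.992, 0.0, -0.128], [0.0, -1.0, -0.0]]
wrist_force: [1.1, -0.1, 0.4]
gripper_width: 1.003
```

```bash
python3 -c "
from h import *
plan((.453,.243,.2),90)"
```

```text
t 0.95 tcp [0.4046 0.2999 0.2057] F [ 1.1 -0.1  0.4] gw 1.003 J [ 55.  11. -18.  -0. -61. -48.]
SHIFT [-0.0626  0.0057 -0.0407] ROT [1.000e-04 1.282e-01 1.000e-04] rows 1.4977969147141559 0.8549712916187469
```

Emit:
move_arm --increments "-1 -0.063 0.006 -0.041 0 0.128 0;-1 -0.063 0.006 -0.041 0 0.128 0;-1 -0.063 0.006 -0.041 0 0.128 0;-1 -0.063 0.006 -0.041 0 0.128 0"

```text
time_s: 1.35
tcp_pos: [0.453, 0.2442, 0.1994]
ee_rot: [[-0.004, -0.001, -1.0], [1.0, -0.0, -0.004], [-0.0, -1.0, 0.001]]
wrist_force: [-1.3, 0.3, 0.6]
gripper_width: 1.0
```

```bash
python3 -c "
from h import *
plan((.453,.243,.2),90)
p=camera_params('wrist');im,d=capture('wrist');np.savez('w1.npz',im=im,d=d,**{k:p[k] for k in p});show(im,'w1')"
```

```text
t 1.35 tcp [0.453  0.2442 0.1994] F [-1.3  0.3  0.6] gw 1.0 J [ 46.  12. -17.  -0. -61. -46.]
SHIFT [-0.0012 -0.0006 -0.    ] ROT [-0.0006  0.0045 -0.0003] rows 0.027131269393466724 0.03027932316461702
```

View pics/w1.png

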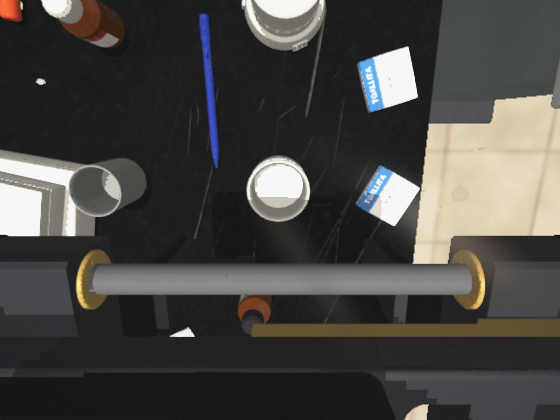

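```bash
python3 - <<'E'
from h import *
z=np.load('w1.npz');P=cloud(z['d'],z)
def f(n,box,zl,zh):
    u0,v0,u1,v1=box;w=P[v0:v1,u0:u1].reshape(-1,3);w=w[(w[:,2]>zl)&(w[:,2]<zh)]
    q=w[:,:2]*1000
    print(n,cv2.minEnclosingCircle(q.astype(np.float32)),len(q),np.median(w[:,2]),w.mean(0)*1000)
f('base',(235,140,330,232),.036,.054)
f('sleeve',(60,150,150,225),.057,.07)
E
```

```text
base ((454.281005859375, 241.65554809570312), 31.075895309448242) 955 0.04321060769932633 [454.55192517 242.72506735  42.78602099]
sleeve ((623.1471557617188, 237.58721923828125), 25.033702850341797) 827 0.061531678717475724 [625.27358756 238.19543825  61.22102082]
```

Emit:
move_arm --increments "-1 -0.001 0.06 -0.001 0 0 0;-1 -0.001 0.12 -0.001 0 0 0;-1 -0.001 0.15 -0.001 0 0 0;-1 -0.001 0.174 -0.001 0 0 0;-1 -0.001 0.174 -0.001 0 0 0;-1 -0.001 0.174 -0.001 0 0 0"

```text
time_s: 2.0
tcp_pos: [0.4541, 0.2451, 0.0264]
ee_rot: [[-0.008, 0.001, -1.0], [1.0, 0.0, -0.008], [0.0, -1.0, -0.001]]
wrist_force: [0.3, 0.2, -0.2]
gripper_width: 1.0
```

```bash
python3 -c "
from h import *
plan((.4538,.2423,.025),90)"
```

```text
t 2.0 tcp [0.4541 0.2451 0.0264] F [ 0.3  0.2 -0.2] gw 1.0 J [ 46.  25. -28.   0. -36. -46.]
SHIFT [-0.0028  0.0014  0.0003] ROT [0.0008 0.0084 0.0002] rows 0.062110879365579186 0.056344536452471096
```

Emit:
move_arm --increments "-1 -0.0025 0.002 0 0 0.008 0;-1 -0.0025 0.002 0 0 0.008 0;1 -0.0025 0.002 0 0 0.008 0;1 -0.0025 0.002 0 0 0.008 0;1 -0.0025 0.002 0 0 0.008 0;1 -0.0025 0.002 0 0 0.008 0;1 -0.0025 0.002 0 0 0.008 0;1 -0.0025 0.002 0 0 0.008 0"

```text
time_s: 2.8
tcp_pos: [0.4541, 0.2413, 0.024]
ee_rot: [[0.002, 0.0, -1.0], [1.0, 0.0, 0.002], [0.0, -1.0, -0.0]]
wrist_force: [-0.3, -1.2, 2.6]
gripper_width: 0.7
```

Emit:
move_arm --increments "1 0 0 0 0 0 0;1 0 0 0 0 0 0"

```text
time_s: 3.0
tcp_pos: [0.4541, 0.2413, 0.024]
ee_rot: [[0.002, 0.0, -1.0], [1.0, 0.0, 0.002], [0.0, -1.0, -0.0]]
wrist_force: [-0.1, -0.6, 3.0]
gripper_width: 0.704
```

Emit:
move_arm --increments "1 0 -0.05 0 0 0 0;1 0 -0.1 0 0 0 0;1 -0.03 -0.14 -0.01 0 0 0;1 -0.065 -0.17 -0.03 0 0 0;1 -0.11 -0.18 -0.04 0 0 0;1 -0.155 -0.18 -0.055 0 0 0;1 -0.2 -0.18 -0.07 0 0 0;1 -0.245 -0.18 -0.085 0 0 0"

```text
time_s: 3.8
tcp_pos: [0.5383, -0.0056, 0.2034]
ee_rot: [[0.002, -0.001, -1.0], [1.0, 0.0, 0.002], [0.0, -1.0, 0.001]]
wrist_force: [1.4, 0.2, -0.7]
gripper_width: 0.704
```

Emit:
move_arm --increments "1 -0.045 0 -0.01 0 0 0;1 -0.09 0 -0.015 0 0 0;1 -0.135 0 -0.015 0 0 0;1 -0.17 0 -0.015 0 0 0;1 -0.18 0 -0.015 0 0 0;1 -0.18 0 -0.015 0 0 0;1 -0.18 0 -0.015 0 0 0"

```text
time_s: 4.5
tcp_pos: [0.5528, -0.1832, 0.2032]
ee_rot: [[0.002, -0.001, -1.0], [1.0, 0.001, 0.002], [0.001, -1.0, 0.001]]
wrist_force: [-0.3, -0.3, -0.5]
gripper_width: 0.701
```

```bash
python3 -c "
from h import *
plan((.5528,-.316,.2),91.9)
p=camera_params('wrist');im,d=capture('wrist');np.savez('w2.npz',im=im,d=d,**{k:p[k] for k in p});show(im,'w2')"
```

```text
t 4.5 tcp [ 0.5528 -0.1832  0.2032] F [-0.3 -0.3 -0.5] gw 0.701 J [ -2.  19.  -7.  -0. -64.   2.]
SHIFT [-0.1328  0.0031 -0.0002] ROT [-0.0009 -0.035   0.0006] rows 2.656338363712402 0.23365277165666803
```

View pics/w2.png

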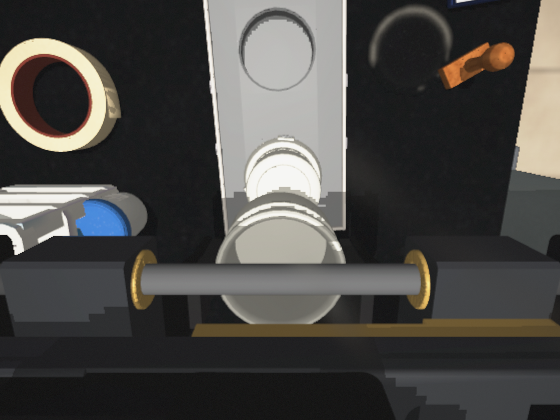

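```bash
python3 - <<'E'
from h import *
np.set_printoptions(precision=2,suppress=True)
z=np.load('w2.npz');P=cloud(z['d'],z)
c=np.array([.553,-.316])
w=P[0:110,205:350].reshape(-1,3);dz=w[:,2]
print('ins',np.nanmedian(dz[(dz>.015)&(dz<.024)]))
for lo,hi in ((.016,.025),):
  g=w[(dz>lo)&(dz<hi)];
  for it in range(3):
    a=np.degrees(np.arctan2(*(g[:,:2]-c).T[::-1]));rr=np.hypot(*(g[:,:2]-c).T);E_=[]
    for k in range(-180,180,10):
        s=(a>k)&(a<k+10)&(rr>.025)&(rr<.05)
        if s.sum()>2: E_.append(g[np.where(s)[0][np.argsort(rr[s])[1]],:2])
    E_=np.array(E_); cc,rad=circ(E_*1000); print('mouth',cc,rad,len(E_)); c=cc/1000
g=w[(dz<.008)&(np.hypot(w[:,0]-c[0],w[:,1]-c[1])<.04)]
print('floor',g.mean(0)*1000,cv2.minEnclosingCircle((g[:,:2]*1000).astype(np.float32)))
w=P.reshape(-1,3);g=w[(w[:,2]>.21)&(w[:,2]<.235)&(np.hypot(w[:,0]-.553,w[:,1]+.185)<.045)]
print('held rim',cv2.minEnclosingCircle((g[:,:2]*1000).astype(np.float32)),len(g),g[:,2].max(), np.median(g[:,2]))
E
```

```text
ins 0.022073046278856867
mouth [ 554.86 -317.53] 34.80598117835068 36
mouth [ 554.87 -317.56] 34.79671485197093 36
mouth [ 554.87 -317.56] 34.79671485197093 36
floor [ 554.93 -319.72    4.18] ((554.927734375, -318.1001281738281), 35.04220962524414)
held rim ((552.3651123046875, -194.84909057617188), 41.26134490966797) 4994 0.23496517533310313 0.2217776013255175
```

Emit:
move_arm --increments "1 -0.045 0 -0.001 0 0 0;1 -0.09 0 -0.001 0 0 0;1 -0.125 0 -0.001 0 0 0;1 -0.135 0.03 -0.001 0 0 0;1 -0.135 0.07 -0.001 0 0 0;1 -0.135 0.11 -0.001 0 0 0;1 -0.135 0.14 -0.001 0 0 0;1 -0.135 0.14 -0.001 0 0 0"

```text
time_s: 5.35
tcp_pos: [0.5509, -0.3161, 0.0588]
ee_rot: [[0.001, -0.01, -1.0], [1.0, 0.004, 0.001], [0.004, -1.0, 0.01]]
wrist_force: [-1.5, 0.8, -1.9]
gripper_width: 0.704
```

```bash
python3 -c "
from h import *
plan((.554,-.318,.029),90)
"
```

```text
t 5.35 tcp [ 0.5509 -0.3161  0.0588] F [-1.5  0.8 -1.9] gw 0.704 J [-15.  32.  -9.  -0. -50.  15.]
SHIFT [-0.0021  0.0298 -0.0034] ROT [-0.01   -0.0009  0.0041] rows 0.6006368941984724 0.07241303466807172
```

Emit:
move_arm --increments "1 0 0 0 0 0 0;1 0 0 0 0 0 0"

```text
time_s: 5.55
tcp_pos: [0.5558, -0.3189, 0.0663]
ee_rot: [[0.0, 0.004, -1.0], [1.0, -0.002, 0.0], [-0.002, -1.0, -0.004]]
wrist_force: [0.0, 0.1, -0.1]
gripper_width: 0.7
```

```bash
python3 -c "
from h import *
plan((.554,-.318,.029),90)
"
```

```text
t 5.55 tcp [ 0.5558 -0.3189  0.0663] F [ 0.   0.1 -0.1] gw 0.7 J [-15.  31.  -8.   0. -50.  15.]
SHIFT [0.0009 0.0373 0.002 ] ROT [ 0.0043 -0.0003 -0.0018] rows 0.7471049925101076 0.031114821083072827
```

Emit:
move_arm --increments "1 0 0 0 0 0 0;1 0 0 0 0 0 0;1 0 0 0 0 0 0"

```text
time_s: 5.85
tcp_pos: [0.5542, -0.3191, 0.0648]
ee_rot: [[0.002, 0.002, -1.0], [1.0, -0.001, 0.002], [-0.001, -1.0, -0.002]]
wrist_force: [0.4, 0.4, -0.7]
gripper_width: 0.707
```

```bash
python3 -c "
from h import *
plan((.554,-.318,.029),90)
"
```

```text
t 5.85 tcp [ 0.5542 -0.3191  0.0648] F [ 0.4  0.4 -0.7] gw 0.707 J [-15.  32.  -8.   0. -50.  15.]
SHIFT [0.0011 0.0358 0.0003] ROT [ 0.0018 -0.002  -0.0005] rows 0.7169110940902919 0.0180708389329937
```

Emit:
move_arm --increments "1 0.001 0.007 0 0 0 0;1 0.001 0.014 0 0 0 0;1 0.001 0.02 0 0 0 0;1 0.001 0.026 0 0 0 0;1 0.001 0.03 0 0 0 0;1 0.001 0.033 0 0 0 0;1 0.001 0.035 0 0 0 0;1 0.001 0.035 0 0 0 0"

```text
time_s: 6.65
tcp_pos: [0.5537, -0.3179, 0.0285]
ee_rot: [[0.002, -0.0, -1.0], [1.0, 0.0, 0.002], [0.0, -1.0, 0.0]]
wrist_force: [-0.2, -0.6, -0.5]
gripper_width: 0.704
```

```bash
python3 -c "
from h import *
plan((.554,-.318,.029),90)
"
```

```text
t 6.65 tcp [ 0.5537 -0.3179  0.0285] F [-0.2 -0.6 -0.5] gw 0.704 J [-15.  34. -10.   0. -46.  15.]
SHIFT [-0.0001 -0.0005 -0.0003] ROT [-0.0004 -0.002   0.0001] rows 0.011745446976351393 0.013601160003521955
```

Emit:
move_arm --increments "-0.6 0 0 0 0 0 0;-0.6 0 0 0 0 0 0;-0.6 0 0 0 0 0 0;-0.6 0 0 0 0 0 0;-0.6 0 -0.01 0 0 0 0;-0.6 0 -0.03 0 0 0 0;-0.6 0 -0.06 0 0 0 0;-0.8 0 -0.1 0 0 0 0"

```text
time_s: 7.45
tcp_pos: [0.5527, -0.3176, 0.1289]
ee_rot: [[0.002, -0.003, -1.0], [1.0, 0.001, 0.002], [0.001, -1.0, 0.003]]
wrist_force: [0.4, 0.1, -0.6]
gripper_width: 0.84
```

Emit:
move_arm --increments "-1 0.02 -0.05 0 0 0 0;-1 0.06 -0.08 0 0 0 0;-1 0.08 -0.08 0 0 0 0;-1 0.08 -0.08 0 0 0 0;-1 0.08 -0.08 0 0 0 0;-1 0.08 -0.08 0 0 0 0"

```text
time_s: 8.05
tcp_pos: [0.5536, -0.2385, 0.2083]
ee_rot: [[0.003, -0.001, -1.0], [1.0, 0.0, 0.003], [0.0, -1.0, 0.001]]
wrist_force: [0.4, 0.2, -0.2]
gripper_width: 1.0
```

```bash
python3 -c "
from h import *
plan((.62,.17,.2),180)
p=camera_params('wrist');im,d=capture('wrist');np.savez('w3.npz',im=im,d=d,**{k:p[k] for k in p});show(im,'w3')
P=cloud(d,p);w=P.reshape(-1,3)
g=w[(w[:,2]>.041)&(w[:,2]<.056)&(np.hypot(w[:,0]-.554,w[:,1]+.317)<.045)]
print('rim',cv2.minEnclosingCircle((g[:,:2]*1000).astype(np.float32)),len(g),np.percentile(g[:,2],[50,90]))
"
```

```text
t 8.05 tcp [ 0.5536 -0.2385  0.2083] F [ 0.4  0.2 -0.2] gw 1.0 J [ -8.  20.  -4.   0. -66.   8.]
SHIFT [ 0.4087  0.0082 -0.0654] ROT [-8.0000e-04 -1.5734e+00  9.0000e-04] rows 8.278606043500297 10.489452924582539
rim ((552.8605346679688, -317.68890380859375), 30.947938919067383) 1046 [0.04729092 0.04869902]
```

View pics/w3.png

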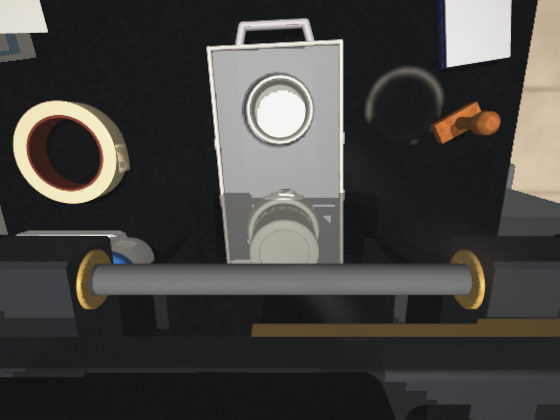

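```bash
python3 -c "
from h import *
z=np.load('top0.npz');P=cloud(z['d'],camera_params('top'));w=P[60:190,90:240].reshape(-1,3)
for y in np.arange(.14,.34,.02):
    g=w[(abs(w[:,1]-y)<.01)&(w[:,2]>.03)&(np.hypot(w[:,0]-.6227,w[:,1]-.2384)>.03)]
    print(round(y,2),g[:,0].min().round(3) if len(g) else None)
"
```

```text
0.14 None
0.16 None
0.18 None
0.2 0.73
0.22 0.651
0.24 0.653
0.26 0.655
0.28 0.659
0.3 0.661
0.32 0.666
```

Emit:
move_arm --increments "-1 0.05 0 -0.01 0 -0.15 0;-1 0.1 0 -0.02 0 -0.3 0;-1 0.15 0 -0.03 0 -0.45 0;-1 0.2 0 -0.04 0 -0.6 0;-1 0.25 0 -0.045 0 -0.75 0;-1 0.3 0 -0.05 0 -0.9 0;-1 0.35 0 -0.05 0 -1.05 0;-1 0.4 0 -0.05 0 -1.2 0"

```text
time_s: 8.9
tcp_pos: [0.6049, 0.1586, 0.2078]
ee_rot: [[-0.933, -0.001, -0.36], [0.36, -0.001, -0.933], [0.001, -1.0, 0.001]]
wrist_force: [0.6, 0.2, -0.0]
gripper_width: 1.0
```

```bash
python3 -c "
from h import *
plan((.6227,.2384,.16),171)"
```

```text
t 8.9 tcp [0.6049 0.1586 0.2078] F [ 0.6  0.2 -0. ] gw 1.0 J [ 30.  23.  -1.   0. -67.  39.]
SHIFT [ 0.0121  0.0477 -0.0809] ROT [-0.0013 -0.2109  0.001 ] rows 1.894867886498588 1.4058259375596238
```

Emit:
move_arm --increments "-1 0.006 0.01 -0.04 0 -0.12 0;-1 0.012 0.025 -0.079 0 -0.21 0;-1 0.012 0.04 -0.079 0 -0.21 0;-1 0.012 0.045 -0.079 0 -0.21 0;-1 0.012 0.045 -0.079 0 -0.21 0;-1 0.012 0.045 -0.079 0 -0.21 0;-1 0.012 0.045 -0.079 0 -0.21 0"

```text
time_s: 9.6
tcp_pos: [0.623, 0.2346, 0.165]
ee_rot: [[-0.987, 0.002, -0.163], [0.163, 0.001, -0.987], [-0.002, -1.0, -0.001]]
wrist_force: [-0.3, 0.1, 0.6]
gripper_width: 1.003
```

```bash
python3 -c "
from h import *
plan((.6227,.2384,.043),171)
p=camera_params('wrist');im,d=capture('wrist');np.savez('w4.npz',im=im,d=d,**{k:p[k] for k in p});show(im,'w4')
P=cloud(d,p);w=P.reshape(-1,3)
g=w[(w[:,2]>.056)&(w[:,2]<.07)&(np.hypot(w[:,0]-.6227,w[:,1]-.2384)<.032)]
print('rim',cv2.minEnclosingCircle((g[:,:2]*1000).astype(np.float32)),len(g),np.percentile(g[:,2],[50,90]))
"
```

```text
t 9.6 tcp [0.623  0.2346 0.165 ] F [-0.3  0.1  0.6] gw 1.003 J [ 35.  28.   2.   0. -64.  46.]
SHIFT [ 0.0011  0.122  -0.0035] ROT [ 0.0011 -0.0071 -0.0016] rows 2.4412321743896124 0.04875584266391827
rim ((623.3482055664062, 237.8808135986328), 24.60706901550293) 871 [0.06196122 0.06355902]
```

View pics/w4.png

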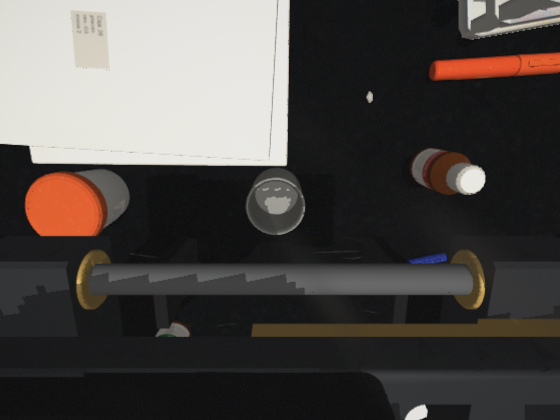

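Emit:
move_arm --increments "-1 0.001 0.03 -0.003 0 0 0;-1 0.001 0.06 -0.003 0 0 0;-1 0.001 0.085 -0.003 0 0 0;-1 0.001 0.105 -0.003 0 0 0;-1 0.001 0.118 -0.003 0 0 0;-1 0.001 0.121 -0.003 0 0 0;-1 0.001 0.121 -0.003 0 0 0;-1 0.001 0.121 -0.003 0 0 0"

```text
time_s: 10.45
tcp_pos: [0.6228, 0.239, 0.0442]
ee_rot: [[-0.987, 0.002, -0.162], [0.162, 0.001, -0.987], [-0.002, -1.0, -0.002]]
wrist_force: [-0.1, -0.0, 0.6]
gripper_width: 0.997
```

```bash
python3 -c "
from h import *
plan((.6228,.2382,.043),171)"
```

```text
t 10.45 tcp [0.6228 0.239  0.0442] F [-0.1 -0.   0.6] gw 0.997 J [ 35.  35.  -5.   0. -50.  46.]
SHIFT [-0.0002  0.0012  0.0008] ROT [ 0.0016 -0.0055 -0.0022] rows 0.02978818057634043 0.040677795465325475
```

Emit:
move_arm --increments "1 0 0.001 0.001 0 0 0;1 0 0.001 0.001 0 0 0;1 0 0.001 0.001 0 0 0;1 0 0.001 0.001 0 0 0;1 0 0.001 0.001 0 0 0;1 0 0.001 0.001 0 0 0;1 0 0.001 0.001 0 0 0;1 0 0.001 0.001 0 0 0"

```text
time_s: 11.25
tcp_pos: [0.6218, 0.2377, 0.0418]
ee_rot: [[-0.987, 0.0, -0.162], [0.162, 0.0, -0.987], [-0.0, -1.0, -0.0]]
wrist_force: [0.4, -0.1, 0.1]
gripper_width: 0.551
```

Emit:
move_arm --increments "1 0 0 0 0 0 0;1 0 -0.03 0 0 0 0;1 0 -0.07 0 0 0 0;1 0 -0.11 0 0 0 0;1 0 -0.15 0 0 0 0;1 0 -0.18 0.02 0 0 0;1 0 -0.2 0.06 0 0 0;1 0 -0.2 0.1 0 0 0"

```text
time_s: 12.05
tcp_pos: [0.6067, 0.1388, 0.2456]
ee_rot: [[-0.987, 0.007, -0.16], [0.16, 0.002, -0.987], [-0.006, -1.0, -0.003]]
wrist_force: [0.5, -0.5, 0.5]
gripper_width: 0.551
```

```bash
python3 -c "
from h import *
plan((.5535,-.2,.26),90)"
```

```text
t 12.05 tcp [0.6067 0.1388 0.2456] F [ 0.5 -0.5  0.5] gw 0.551 J [ 28.  21.   2.   0. -71.  53.]
SHIFT [-0.0019 -0.0156  0.3429] ROT [ 0.0072  1.4099 -0.0028] rows 6.8660401267397075 9.399568835720487
```

Emit:
move_arm --increments "1 0 -0.005 0.045 0 0.15 0;1 0 -0.01 0.09 0 0.3 0;1 0 -0.01 0.135 0 0.45 0;1 0 -0.01 0.18 0 0.6 0;1 0 -0.01 0.225 0 0.75 0;1 0 -0.01 0.27 0 0.9 0;1 -0.001 -0.01 0.31 0 1.05 0;1 -0.002 -0.01 0.34 0 1.2 0"

```text
time_s: 12.85
tcp_pos: [0.5513, -0.1991, 0.2516]
ee_rot: [[-0.199, -0.001, -0.98], [0.98, 0.0, -0.199], [0.0, -1.0, 0.001]]
wrist_force: [0.5, 0.9, -0.1]
gripper_width: 0.555
```

```bash
python3 -c "
from h import *
plan((.5535,-.24,.25),90)"
```

```text
t 12.85 tcp [ 0.5513 -0.1991  0.2516] F [ 0.5  0.9 -0.1] gw 0.555 J [ -4.  17.  -3.  -0. -70.  16.]
SHIFT [-0.0405  0.0016  0.006 ] ROT [-5.000e-04  2.002e-01  2.000e-04] rows 0.8200387384743636 1.334907240269848
```

Emit:
move_arm --increments "1 -0.02 0.002 0.004 0 0.12 0;1 -0.04 0.002 0.006 0 0.2 0;1 -0.04 0.002 0.006 0 0.2 0;1 -0.04 0.002 0.006 0 0.2 0;1 -0.04 0.002 0.006 0 0.2 0;1 -0.04 0.002 0.006 0 0.2 0;1 -0.04 0.002 0.006 0 0.2 0;1 -0.04 0.002 0.006 0 0.2 0"

```text
time_s: 13.65
tcp_pos: [0.5548, -0.2367, 0.2499]
ee_rot: [[-0.009, 0.0, -1.0], [1.0, 0.0, -0.009], [0.0, -1.0, -0.0]]
wrist_force: [-0.6, 0.1, -0.4]
gripper_width: 0.551
```

```bash
python3 -c "
from h import *
plan((.5533,-.3167,.12),90)
p=camera_params('wrist');im,d=capture('wrist');np.savez('w5.npz',im=im,d=d,**{k:p[k] for k in p});show(im,'w5')
P=cloud(d,p);w=P.reshape(-1,3)
g=w[(w[:,2]>.041)&(w[:,2]<.056)&(np.hypot(w[:,0]-.554,w[:,1]+.317)<.045)]
print('rim',cv2.minEnclosingCircle((g[:,:2]*1000).astype(np.float32)),len(g),np.percentile(g[:,2],[50,90]))
t=sense()['tcp_pos'];g=w[(abs(w[:,2]-t[2]-.021)<.008)&(np.hypot(w[:,0]-t[0],w[:,1]-t[1])<.035)]
print('held',cv2.minEnclosingCircle((g[:,:2]*1000).astype(np.float32)),len(g),np.percentile(g[:,2],[50,90]))
"
```

```text
t 13.65 tcp [ 0.5548 -0.2367  0.2499] F [-0.6  0.1 -0.4] gw 0.551 J [ -8.  19.  -0.  -0. -71.   8.]
SHIFT [-0.0799  0.1299  0.0023] ROT [0.0003 0.009  0.    ] rows 3.0509605602107404 0.059983439879175426
rim ((552.8345947265625, -317.6002197265625), 30.903833389282227) 816 [0.04733748 0.04869193]
held ((554.9215087890625, -248.2574462890625), 32.96895217895508) 3036 [0.26993846 0.27277867]
```

View pics/w5.png

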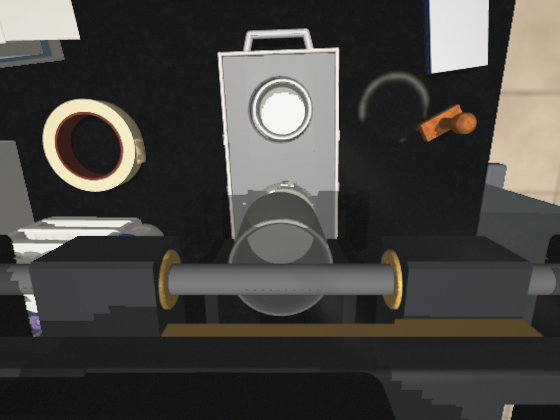

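Emit:
move_arm --increments "1 -0.03 0.03 0.002 0 0.009 0;1 -0.06 0.06 0.002 0 0.009 0;1 -0.08 0.09 0.002 0 0.009 0;1 -0.08 0.115 0.002 0 0.009 0;1 -0.08 0.13 0.002 0 0.009 0;1 -0.08 0.135 0.002 0 0.009 0;1 -0.08 0.135 0.002 0 0.009 0;1 -0.08 0.135 0.002 0 0.009 0"

```text
time_s: 14.5
tcp_pos: [0.5543, -0.3174, 0.116]
ee_rot: [[0.0, 0.002, -1.0], [1.0, -0.001, 0.0], [-0.001, -1.0, -0.002]]
wrist_force: [-0.5, 0.2, -0.5]
gripper_width: 0.547
```

Emit:
move_arm --increments "1 0 0 0 0 0 0;1 0 0 0 0 0 0;1 0 0 0 0 0 0"

```text
time_s: 14.8
tcp_pos: [0.5537, -0.3173, 0.1155]
ee_rot: [[0.001, 0.001, -1.0], [1.0, -0.0, 0.001], [-0.0, -1.0, -0.001]]
wrist_force: [-0.6, 0.1, -0.6]
gripper_width: 0.551
```

```bash
python3 -c "
from h import *
plan((.5533,-.3167,.0515),90)
"
```

```text
t 14.8 tcp [ 0.5537 -0.3173  0.1155] F [-0.6  0.1 -0.6] gw 0.551 J [-15.  28.  -6.   0. -56.  15.]
SHIFT [0.0006 0.064  0.0005] ROT [ 0.0013 -0.0008 -0.0004] rows 1.280230697471746 0.010599811558748035
```

Emit:
move_arm --increments "1 0.0005 0.012 0.0005 0 0 0;1 0.0005 0.022 0.0005 0 0 0;1 0.0005 0.03 0.0005 0 0 0;1 0.0005 0.038 0.0005 0 0 0;1 0.0005 0.046 0.0005 0 0 0;1 0.0005 0.053 0.0005 0 0 0;1 0.0005 0.058 0.0005 0 0 0;1 0.0005 0.06 0.0005 0 0 0"

```text
time_s: 15.6
tcp_pos: [0.5527, -0.3167, 0.054]
ee_rot: [[0.001, -0.001, -1.0], [1.0, 0.0, 0.001], [0.0, -1.0, 0.001]]
wrist_force: [0.5, 0.3, 0.4]
gripper_width: 0.553
```

Emit:
move_arm --increments "1 0 0.001 0 0 0 0;1 0 0.002 0 0 0 0;1 0 0.003 0 0 0 0;1 0 0.003 0 0 0 0"

```text
time_s: 16.0
tcp_pos: [0.5529, -0.3168, 0.0519]
ee_rot: [[0.001, 0.0, -1.0], [1.0, -0.0, 0.001], [-0.0, -1.0, -0.0]]
wrist_force: [0.5, -0.7, -0.6]
gripper_width: 0.553
```

```bash
python3 -c "
from h import *
plan((.5533,-.3167,.0515),90)
"
```

```text
t 16.0 tcp [ 0.5529 -0.3168  0.0519] F [ 0.5 -0.7 -0.6] gw 0.553 J [-15.  32.  -9.   0. -48.  15.]
SHIFT [ 0.0001  0.0004 -0.0004] ROT [ 0.0003 -0.001  -0.0001] rows 0.011152513101698059 0.007195124619175483
```

Emit:
move_arm --increments "-0.5 0 0 0 0 0 0;-0.5 0 0 0 0 0 0;-0.5 0 0 0 0 0 0;-0.5 0 0 0 0 0 0;-0.5 0 -0.01 0 0 0 0;-0.6 0 -0.03 0 0 0 0;-0.8 0 -0.06 0 0 0 0;-1 0 -0.1 0 0 0 0"

```text
time_s: 16.8
tcp_pos: [0.5518, -0.3164, 0.1518]
ee_rot: [[0.001, -0.003, -1.0], [1.0, 0.001, 0.001], [0.001, -1.0, 0.003]]
wrist_force: [1.3, -0.6, 0.6]
gripper_width: 0.902
```

Emit:
move_arm --increments "-1 0.02 -0.05 0 0 0 0;-1 0.06 -0.08 0 0 0 0;-1 0.08 -0.08 0 0 0 0;-1 0.08 -0.08 0 0 0 0;-1 0.08 -0.08 0 0 0 0;-1 0.08 -0.08 0 0 0 0"

```text
time_s: 17.4
tcp_pos: [0.5526, -0.2373, 0.2312]
ee_rot: [[0.002, -0.001, -1.0], [1.0, 0.0, 0.002], [0.0, -1.0, 0.001]]
wrist_force: [0.1, -0.6, -0.5]
gripper_width: 1.0
```

```bash
python3 -c "
from h import *
plan((.622,.08,.22),90)
p=camera_params('wrist');im,d=capture('wrist');np.savez('w6.npz',im=im,d=d,**{k:p[k] for k in p});show(im,'w6')
P=cloud(d,p);w=P.reshape(-1,3)
for z in (.072,.048):
  g=w[(abs(w[:,2]-z)<.006)&(np.hypot(w[:,0]-.554,w[:,1]+.317)<.045)]
  print('rim',cv2.minEnclosingCircle((g[:,:2]*1000).astype(np.float32)),len(g),np.percentile(g[:,2],[50,90]))
"
```

```text
t 17.4 tcp [ 0.5526 -0.2373  0.2312] F [ 0.1 -0.6 -0.5] gw 1.0 J [ -8.  19.  -2.   0. -68.   8.]
SHIFT [ 0.3174  0.0112 -0.0689] ROT [-0.0013 -0.0015  0.0001] rows 6.500427953125759 0.0132061815811251
rim ((552.2639770507812, -319.6803894042969), 24.51287078857422) 647 [0.07110029 0.07255294]
rim ((552.74267578125, -317.88262939453125), 30.933420181274414) 829 [0.0475611  0.04912657]
```

View pics/w6.png

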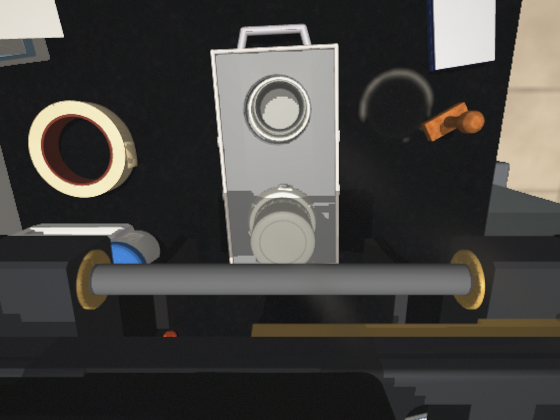

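```bash
python3 -c "
from h import *
z=np.load('top0.npz');P=cloud(z['d'],camera_params('top'));w=P[30:160,220:420].reshape(-1,3)
for y in np.arange(-.02,.16,.02):
    g=w[(abs(w[:,1]-y)<.01)&(w[:,2]>.1)&(w[:,0]<1)]
    print(round(y,2),(g[:,0].min().round(3),g[:,2].max().round(3)) if len(g) else None)
"
```

```text
-0.02 (np.float64(0.729), np.float64(0.162))
0.0 (np.float64(0.73), np.float64(0.184))
0.02 (np.float64(0.729), np.float64(0.185))
0.04 (np.float64(0.729), np.float64(0.185))
0.06 (np.float64(0.732), np.float64(0.153))
0.08 (np.float64(0.866), np.float64(0.127))
0.1 (np.float64(0.866), np.float64(0.127))
0.12 (np.float64(0.866), np.float64(0.127))
0.14 (np.float64(0.874), np.float64(0.125))
```

Emit:
move_arm --increments "-1 0.045 0 -0.01 0 0 0;-1 0.09 0 -0.02 0 -0.1 0;-1 0.135 0 -0.03 0 -0.2 0;-1 0.18 0 -0.04 0 -0.3 0;-1 0.225 0 -0.05 0 -0.4 0;-1 0.27 0.01 -0.06 0 -0.5 0;-1 0.31 0.02 -0.068 0 -0.6 0;-1 0.326 0.03 -0.069 0 -0.61 0"

```text
time_s: 18.25
tcp_pos: [0.6231, 0.0916, 0.2001]
ee_rot: [[-0.575, -0.001, -0.818], [0.818, -0.0, -0.575], [0.0, -1.0, 0.001]]
wrist_force: [-0.5, -1.2, 0.3]
gripper_width: 1.003
```

Emit:
move_arm --increments "-1 0 0 0 0 0 0;-1 0 0 0 0 0 0;-1 0 0 0 0 0 0;-1 0 0 0 0 0 0"

```text
time_s: 18.65
tcp_pos: [0.6225, 0.0877, 0.2024]
ee_rot: [[-0.57, 0.001, -0.821], [0.821, 0.0, -0.57], [-0.0, -1.0, -0.001]]
wrist_force: [-0.4, -1.1, 0.1]
gripper_width: 1.0
```

```bash
python3 -c "
from h import *
p=camera_params('wrist');im,d=capture('wrist');np.savez('w7.npz',im=im,d=d,**{k:p[k] for k in p});show(im,'w7')
P=cloud(d,p);w=P.reshape(-1,3)
g=w[(abs(w[:,2]-.081)<.005)&(np.hypot(w[:,0]-.622,w[:,1]-.088)<.02)]
print('cap',cv2.minEnclosingCircle((g[:,:2]*1000).astype(np.float32)),len(g),np.percentile(g[:,2],[50,90]))
g=w[(abs(w[:,2]-.03)<.025)&(np.hypot(w[:,0]-.622,w[:,1]-.088)<.03)]
print('body',g.mean(0),cv2.minEnclosingCircle((g[:,:2]*1000).astype(np.float32)))
plan((.622,.088,.064),125)
"
```

```text
cap ((623.2639770507812, 86.98526763916016), 11.501221656799316) 487 [0.08059722 0.08176915]
body [0.62911278 0.07954503 0.04388963] ((624.1754760742188, 86.75799560546875), 18.223426818847656)
t 18.7 tcp [0.6224 0.0879 0.2024] F [ 0.6  0.5 -0.3] gw 1.001 J [ 23.  23.  -1.   0. -66.  12.]
SHIFT [0.0004 0.1384 0.0004] ROT [ 0.0009 -0.0038 -0.0003] rows 2.768466722749854 0.02608846994117713
```

View pics/w7.png

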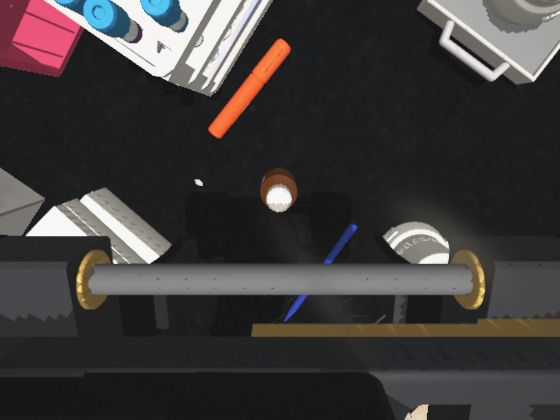

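Emit:
move_arm --increments "-1 0 0.03 0 0 0 0;-1 0 0.06 0 0 0 0;-1 0 0.085 0 0 0 0;-1 0 0.11 0 0 0 0;-1 0 0.128 0 0 0 0;-1 0 0.139 0 0 0 0;-1 0 0.139 0 0 0 0;-1 0 0.139 0 0 0 0"

```text
time_s: 19.5
tcp_pos: [0.623, 0.089, 0.0637]
ee_rot: [[-0.572, 0.002, -0.82], [0.82, 0.0, -0.572], [-0.001, -1.0, -0.001]]
wrist_force: [-0.2, 0.7, 1.0]
gripper_width: 0.998
```

```bash
python3 -c "
from h import *
plan((.6227,.0876,.063),125)"
```

```text
t 19.5 tcp [0.623  0.089  0.0637] F [-0.2  0.7  1. ] gw 0.998 J [ 23.  31. -10.   0. -49.  12.]
SHIFT [-0.001   0.0007  0.0011] ROT [ 0.0014 -0.002  -0.0007] rows 0.031856197674340496 0.016826811925848267
```

Emit:
move_arm --increments "-0.5 -0.001 0.001 0.001 0 0 0;0 -0.001 0.001 0.001 0 0 0;1 -0.001 0.001 0.001 0 0 0;1 -0.001 0.001 0.001 0 0 0;1 -0.001 0.001 0.001 0 0 0;1 -0.001 0.001 0.001 0 0 0;1 -0.001 0.001 0.001 0 0 0;1 -0.001 0.001 0.001 0 0 0"

```text
time_s: 20.3
tcp_pos: [0.622, 0.0878, 0.0617]
ee_rot: [[-0.572, -0.0, -0.82], [0.82, -0.0, -0.572], [0.0, -1.0, 0.0]]
wrist_force: [0.0, -0.2, -1.1]
gripper_width: 0.358
```

Emit:
move_arm --increments "1 0 0 0 0 0 0;1 0 0 0 0 0 0;1 0 0 0 0 0 0;1 0 0 0 0 0 0"

```text
time_s: 20.7
tcp_pos: [0.622, 0.0877, 0.0617]
ee_rot: [[-0.572, -0.0, -0.82], [0.82, 0.0, -0.572], [0.0, -1.0, 0.0]]
wrist_force: [-0.2, -0.6, -0.8]
gripper_width: 0.259
```

Emit:
move_arm --increments "1 0 -0.03 0 0 0 0;1 0 -0.07 0 0 0 0;1 0 -0.11 0 0 0 0;1 0 -0.15 0 0 0 0;1 0 -0.19 0 0 0 0;1 0 -0.19 0 0 0 0;1 0 -0.19 0 0 0 0"

```text
time_s: 21.4
tcp_pos: [0.622, 0.0879, 0.2528]
ee_rot: [[-0.572, 0.002, -0.82], [0.82, 0.001, -0.572], [0.0, -1.0, -0.002]]
wrist_force: [-0.3, -1.4, -1.2]
gripper_width: 0.266
```

```bash
python3 -c "
from h import *
plan((.5533,-.24,.25),90)"
```

```text
t 21.4 tcp [0.622  0.0879 0.2528] F [-0.3 -1.4 -1.2] gw 0.266 J [ 23.  21.   4.  -0. -72.  12.]
SHIFT [-0.2297  0.0022  0.244 ] ROT [0.0022 0.6088 0.0008] rows 6.701773820855373 4.058836942288156
```

Emit:
move_arm --increments "1 -0.03 0 0.032 0 0.08 0;1 -0.06 0 0.064 0 0.16 0;1 -0.09 0 0.096 0 0.25 0;1 -0.12 0 0.128 0 0.34 0;1 -0.15 0 0.16 0 0.43 0;1 -0.18 0 0.191 0 0.52 0;1 -0.21 0.001 0.223 0 0.6 0;1 -0.23 0.002 0.244 0 0.609 0"

```text
time_s: 22.2
tcp_pos: [0.5516, -0.2426, 0.2475]
ee_rot: [[0.004, -0.004, -1.0], [1.0, 0.001, 0.004], [0.001, -1.0, 0.004]]
wrist_force: [0.5, -0.7, -1.0]
gripper_width: 0.261
```

Emit:
move_arm --increments "1 0 0 0 0 0 0;1 0 0 0 0 0 0;1 0 0 0 0 0 0;1 0 0 0 0 0 0;1 0 0 0 0 0 0"

```text
time_s: 22.7
tcp_pos: [0.5538, -0.2394, 0.2497]
ee_rot: [[-0.002, -0.0, -1.0], [1.0, 0.0, -0.002], [0.0, -1.0, 0.0]]
wrist_force: [-0.7, 0.5, 0.2]
gripper_width: 0.264
```

```bash
python3 -c "
from h import *
plan((.5527,-.318,.16),90)
p=camera_params('wrist');im,d=capture('wrist');show(im,'w8')
P=cloud(d,p);w=P.reshape(-1,3)
for z in (.072,.048):
  g=w[(abs(w[:,2]-z)<.006)&(np.hypot(w[:,0]-.554,w[:,1]+.317)<.045)]
  print('rim',cv2.minEnclosingCircle((g[:,:2]*1000).astype(np.float32)),len(g),np.percentile(g[:,2],[50,90]))
im,d=capture('scene');show(im,'s8',(300,100,500,300),3)
"
```

```text
t 22.7 tcp [ 0.5538 -0.2394  0.2497] F [-0.7  0.5  0.2] gw 0.264 J [ -8.  19.  -0.  -0. -71.   8.]
SHIFT [-0.0786  0.0897  0.0012] ROT [-0.0001  0.0017  0.0001] rows 2.3851120339435607 0.011446801352715946
rim ((552.2305908203125, -319.4764404296875), 24.428892135620117) 570 [0.07115759 0.07275777]
rim ((552.5835571289062, -317.8957214355469), 30.932085037231445) 758 [0.04751072 0.04913341]
```

View pics/w8.png

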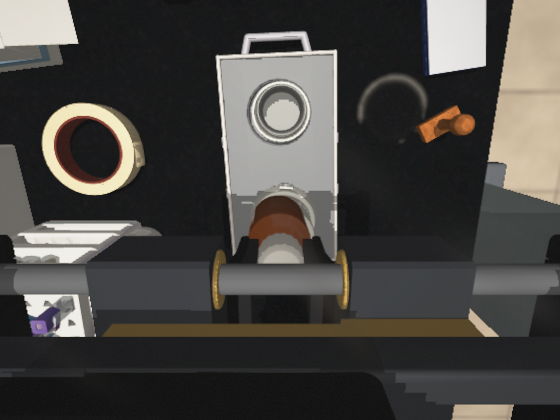

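View pics/s8.png

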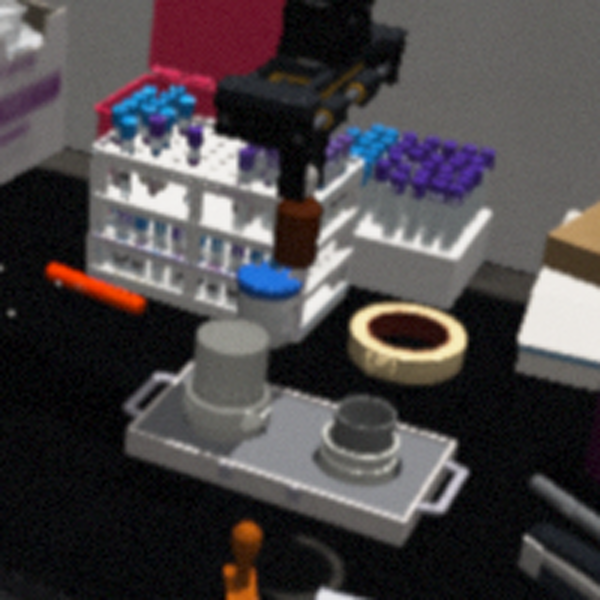

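Emit:
move_arm --increments "1 -0.03 0.02 0.001 0 0 0;1 -0.06 0.05 0.001 0 0 0;1 -0.0795 0.075 0.001 0 0 0;1 -0.0795 0.092 0.001 0 0 0;1 -0.0795 0.1 0.001 0 0 0;1 -0.0795 0.1 0.001 0 0 0;1 -0.0795 0.1 0.001 0 0 0;1 -0.0795 0.1 0.001 0 0 0"

```text
time_s: 23.6
tcp_pos: [0.5534, -0.3198, 0.1514]
ee_rot: [[-0.001, 0.003, -1.0], [1.0, -0.001, -0.001], [-0.001, -1.0, -0.003]]
wrist_force: [-0.3, -0.8, 0.1]
gripper_width: 0.265
```

Emit:
move_arm --increments "1 0 0 0 0 0 0;1 0 0 0 0 0 0"

```text
time_s: 23.8
tcp_pos: [0.5528, -0.3198, 0.1506]
ee_rot: [[-0.0, 0.001, -1.0], [1.0, -0.0, -0.0], [-0.0, -1.0, -0.001]]
wrist_force: [0.1, -0.2, -0.4]
gripper_width: 0.257
```

```bash
python3 -c "
from h import *
plan((.5525,-.319,.0815),90)
"
```

```text
t 23.8 tcp [ 0.5528 -0.3198  0.1506] F [ 0.1 -0.2 -0.4] gw 0.257 J [-16.  26.  -3.   0. -60.  16.]
SHIFT [0.0009 0.0691 0.0004] ROT [ 0.0014  0.0004 -0.0004] rows 1.3819743590051188 0.01002441009851582
```

Emit:
move_arm --increments "1 0.0008 0.01 0 0 0 0;1 0.0008 0.02 0 0 0 0;1 0.0008 0.03 0 0 0 0;1 0.0008 0.04 0 0 0 0;1 0.0008 0.05 0 0 0 0;1 0.0008 0.058 0 0 0 0;1 0.0008 0.064 0 0 0 0;1 0.0008 0.067 0 0 0 0"

```text
time_s: 24.6
tcp_pos: [0.5522, -0.3192, 0.0819]
ee_rot: [[0.0, -0.001, -1.0], [1.0, 0.0, 0.0], [0.0, -1.0, 0.001]]
wrist_force: [-0.3, 1.2, -0.7]
gripper_width: 0.262
```

Emit:
move_arm --increments "1 0 0.001 0 0 0 0;1 0 0.001 0 0 0 0;1 0 0.001 0 0 0 0"

```text
time_s: 24.9
tcp_pos: [0.5528, -0.3193, 0.0823]
ee_rot: [[-0.0, 0.001, -1.0], [1.0, -0.0, -0.0], [-0.0, -1.0, -0.001]]
wrist_force: [-0.0, -0.3, -0.3]
gripper_width: 0.261
```

```bash
python3 -c "
from h import *
plan((.5525,-.319,.081),90)
"
```

```text
t 24.9 tcp [ 0.5528 -0.3193  0.0823] F [-0.  -0.3 -0.3] gw 0.261 J [-16.  30.  -8.   0. -52.  16.]
SHIFT [0.0003 0.0013 0.0003] ROT [ 0.001   0.0001 -0.0004] rows 0.026552591636113 0.006950279417619825
```

Emit:
move_arm --increments "1 0 0.001 0 0 0 0;1 0 0.001 0 0 0 0;0 0 0.001 0 0 0 0;0 0 0.001 0 0 0 0;0 0 0.001 0 0 0 0;0 0 0.001 0 0 0 0;0 0 -0.01 0 0 0 0;-0.3 0 -0.03 0 0 0 0"

```text
time_s: 25.7
tcp_pos: [0.5515, -0.3188, 0.1111]
ee_rot: [[0.0, -0.003, -1.0], [1.0, 0.001, 0.0], [0.001, -1.0, 0.003]]
wrist_force: [-0.4, 0.3, 0.1]
gripper_width: 0.533
```

Emit:
move_arm --increments "-0.6 0 -0.04 0 0 0 0;-1 0.03 -0.08 0 0 0 0;-1 0.06 -0.11 0 0 0 0;-1 0.08 -0.11 0 0 0 0;-1 0.08 -0.11 0 0 0 0;-1 0.08 -0.11 0 0 0 0;-1 0.08 -0.11 0 0 0 0"

```text
time_s: 26.4
tcp_pos: [0.5521, -0.2398, 0.2213]
ee_rot: [[0.001, -0.001, -1.0], [1.0, -0.0, 0.001], [-0.0, -1.0, 0.001]]
wrist_force: [0.0, -0.6, -0.3]
gripper_width: 0.991
```

```bash
python3 -c "
from h import *
plan((.448,.068,.2),90)
p=camera_params('wrist');im,d=capture('wrist');show(im,'w9')
P=cloud(d,p);w=P.reshape(-1,3)
for z in (.1,.072,.048):
  g=w[(abs(w[:,2]-z)<.005)&(np.hypot(w[:,0]-.554,w[:,1]+.317)<.045)]
  print('rim',cv2.minEnclosingCircle((g[:,:2]*1000).astype(np.float32)),len(g),np.percentile(g[:,2],[50,90]))
"
```

```text
t 26.4 tcp [ 0.5521 -0.2398  0.2213] F [ 0.  -0.6 -0.3] gw 0.991 J [ -8.  20.  -3.   0. -67.   8.]
SHIFT [0.3077 0.0214 0.1043] ROT [-0.0011 -0.0006 -0.    ] rows 6.5119662722786 0.008255356681734197
rim ((553.2449951171875, -320.8469543457031), 11.242119789123535) 595 [0.09958623 0.10074646]
rim ((552.22998046875, -319.631103515625), 24.462078094482422) 1317 [0.07096919 0.07306761]
rim ((552.6570434570312, -317.998291015625), 30.976835250854492) 830 [0.04758944 0.04896851]
```

View pics/w9.png

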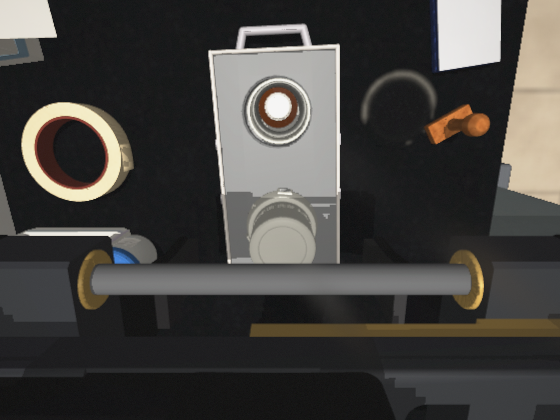

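Emit:
move_arm --increments "-1 0.045 0 0.015 0 0 0;-1 0.09 0 0.03 0 0 0;-1 0.135 0 0.045 0 0 0;-1 0.18 0 0.06 0 0 0;-1 0.225 0 0.075 0 0 0;-1 0.265 0.01 0.09 0 0 0;-1 0.3 0.02 0.102 0 0 0;-1 0.308 0.02 0.104 0 0 0"

```text
time_s: 27.25
tcp_pos: [0.4468, 0.0703, 0.2003]
ee_rot: [[-0.003, -0.003, -1.0], [1.0, -0.001, -0.003], [-0.001, -1.0, 0.003]]
wrist_force: [0.7, 0.0, -0.0]
gripper_width: 0.998
```

Emit:
move_arm --increments "-1 0 0 0 0 0 0;-1 0 0 0 0 0 0;-1 0 0 0 0 0 0;-1 0 0 0 0 0 0"

```text
time_s: 27.65
tcp_pos: [0.4489, 0.0679, 0.2018]
ee_rot: [[0.002, 0.0, -1.0], [1.0, -0.0, 0.002], [-0.0, -1.0, -0.0]]
wrist_force: [1.0, -1.3, -0.5]
gripper_width: 0.995
```

```bash
python3 -c "
from h import *
plan((.448,.068,.033),90)
p=camera_params('wrist');im,d=capture('wrist');show(im,'w10')
P=cloud(d,p);w=P.reshape(-1,3)
for z,r0 in ((.074,.04),(.0195,.05)):
  g=w[(abs(w[:,2]-z)<.005)&(np.hypot(w[:,0]-.448,w[:,1]-.068)<r0)]
  print('rim',cv2.minEnclosingCircle((g[:,:2]*1000).astype(np.float32)),len(g),np.percentile(g[:,2],[50,90]))
"
```

```text
t 27.65 tcp [0.4489 0.0679 0.2018] F [ 1.  -1.3 -0.5] gw 0.995 J [ 29.   6. -24.   0. -60. -29.]
SHIFT [1.000e-04 1.688e-01 9.000e-04] ROT [ 0.0002 -0.002  -0.    ] rows 3.376742157070839 0.013548831285493024
rim ((448.819091796875, 66.64210510253906), 30.436264038085938) 3414 [0.07344928 0.07455539]
rim ((448.7555236816406, 66.63990020751953), 36.948795318603516) 654 [0.01890044 0.0204638 ]
```

View pics/w10.png

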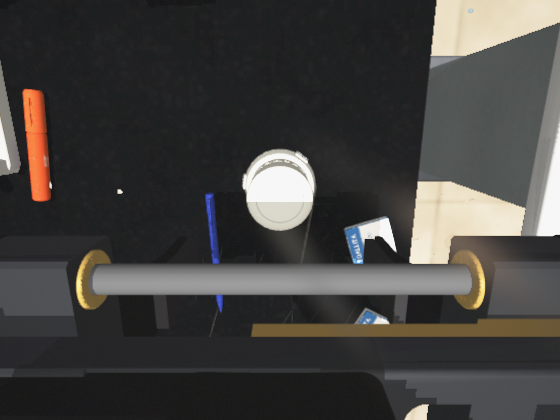

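Emit:
move_arm --increments "-1 -0.001 0.04 0 0 0 0;-1 -0.001 0.08 0 0 0 0;-1 -0.001 0.11 0 0 0 0;-1 -0.001 0.135 0 0 0 0;-1 -0.001 0.155 0 0 0 0;-1 -0.001 0.168 0 0 0 0;-1 -0.001 0.168 0 0 0 0;-1 -0.001 0.168 0 0 0 0"

```text
time_s: 28.5
tcp_pos: [0.4489, 0.0676, 0.034]
ee_rot: [[0.0, 0.0, -1.0], [1.0, -0.0, 0.0], [-0.0, -1.0, -0.0]]
wrist_force: [0.0, 0.3, 0.4]
gripper_width: 1.003
```

Emit:
move_arm --increments "-1 0 0 0 0 0 0;-0.7 0 0 0 0 0 0;-0.2 0 0 0 0 0 0;1 0 0 0 0 0 0;1 0 0 0 0 0 0;1 0 0 0 0 0 0;1 0 0 0 0 0 0;1 0 0 0 0 0 0"

```text
time_s: 29.3
tcp_pos: [0.4487, 0.068, 0.034]
ee_rot: [[-0.0, 0.001, -1.0], [1.0, 0.0, -0.0], [0.0, -1.0, -0.001]]
wrist_force: [-0.1, 0.2, 2.5]
gripper_width: 0.698
```

```bash
python3 -c "
from h import *
plan((.448,.068,.033),90)
im,d=capture('scene');show(im,'s11',(200,150,340,270),5)
"
```

```text
t 29.3 tcp [0.4487 0.068  0.034 ] F [-0.1  0.2  2.5] gw 0.698 J [ 29.  20. -37.   0. -33. -29.]
SHIFT [0.     0.001  0.0007] ROT [0.0005 0.0002 0.0002] rows 0.023895245188877996 0.003725096923621216
```

View pics/s11.png

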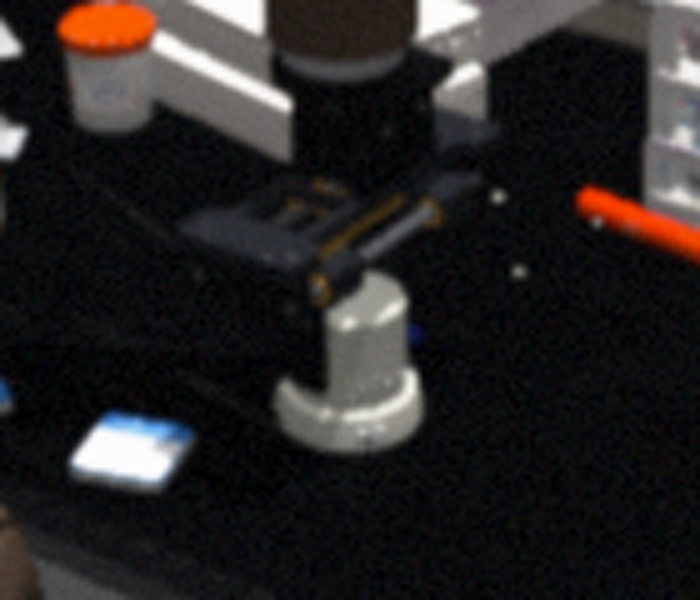

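Emit:
move_arm --increments "1 0 0 0 0 0 0;1 0 -0.03 0 0 0 0;1 0 -0.07 0 0 0 0;1 0 -0.11 0 0 0 0;1 -0.03 -0.14 -0.01 0 0 0;1 -0.07 -0.16 -0.02 0 0 0;1 -0.11 -0.17 -0.035 0 0 0;1 -0.155 -0.17 -0.05 0 0 0"

```text
time_s: 30.15
tcp_pos: [0.4994, -0.0882, 0.2054]
ee_rot: [[-0.002, 0.004, -1.0], [1.0, 0.001, -0.002], [0.001, -1.0, -0.004]]
wrist_force: [0.4, 0.2, -0.9]
gripper_width: 0.699
```

Emit:
move_arm --increments "1 -0.045 0 -0.014 0 0 0;1 -0.09 0 -0.028 0 0 0;1 -0.13 0 -0.042 0 0 0;1 -0.15 0 -0.052 0 0 0;1 -0.155 0 -0.054 0 0 0;1 -0.155 0 -0.054 0 0 0;1 -0.155 0 -0.054 0 0 0;1 -0.155 0 -0.054 0 0 0"

```text
time_s: 30.95
tcp_pos: [0.5521, -0.241, 0.2039]
ee_rot: [[-0.001, -0.0, -1.0], [1.0, 0.0, -0.001], [0.0, -1.0, 0.0]]
wrist_force: [-0.7, -0.6, -0.9]
gripper_width: 0.699
```

```bash
python3 -c "
from h import *
plan((.553,-.3172,.2),90)
p=camera_params('wrist');im,d=capture('wrist');show(im,'w12')
P=cloud(d,p);w=P.reshape(-1,3)
for z in (.1,.072,.048):
  g=w[(abs(w[:,2]-z)<.005)&(np.hypot(w[:,0]-.554,w[:,1]+.317)<.045)]
  print('rim',cv2.minEnclosingCircle((g[:,:2]*1000).astype(np.float32)),len(g),np.percentile(g[:,2],[50,90]))
"
```

```text
t 30.95 tcp [ 0.5521 -0.241   0.2039] F [-0.7 -0.6 -0.9] gw 0.699 J [ -8.  21.  -4.  -0. -65.   8.]
SHIFT [-0.0762  0.0038 -0.0008] ROT [-0.0002  0.0014  0.0003] rows 1.525834844905685 0.00974269031378821
rim ((553.0089721679688, -320.8934326171875), 11.37431526184082) 675 [0.09958375 0.10064885]
rim ((552.2687377929688, -319.4796447753906), 24.495752334594727) 1469 [0.07105054 0.07312492]
rim ((552.6716918945312, -317.97918701171875), 30.916967391967773) 919 [0.0475595 0.0489419]
```

View pics/w12.png

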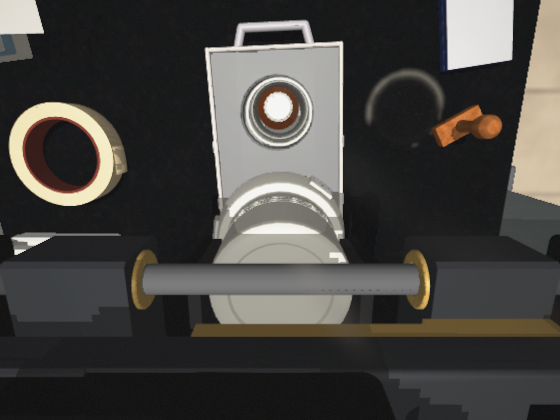

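Emit:
move_arm --increments "1 -0.03 0 -0.001 0 0 0;1 -0.06 0 -0.001 0 0 0;1 -0.076 0 -0.001 0 0 0;1 -0.076 0 -0.001 0 0 0;1 -0.076 0 -0.001 0 0 0;1 -0.076 0 -0.001 0 0 0;1 -0.076 0 -0.001 0 0 0;1 -0.076 0 -0.001 0 0 0"

```text
time_s: 31.8
tcp_pos: [0.5536, -0.3175, 0.204]
ee_rot: [[-0.001, 0.0, -1.0], [1.0, 0.0, -0.001], [0.0, -1.0, -0.0]]
wrist_force: [0.5, 0.9, -1.5]
gripper_width: 0.697
```

```bash
python3 -c "
from h import *
plan((.553,-.3172,.085),90)
"
```

```text
t 31.8 tcp [ 0.5536 -0.3175  0.204 ] F [ 0.5  0.9 -1.5] gw 0.697 J [-15.  24.   1.  -0. -67.  15.]
SHIFT [0.0003 0.119  0.0006] ROT [0.0002 0.0009 0.    ] rows 2.3791273677082825 0.0064045051618537765
```

Emit:
move_arm --increments "1 0 0.018 0 0 0 0;1 0 0.035 0 0 0 0;1 0 0.05 0 0 0 0;1 0 0.065 0 0 0 0;1 0 0.08 0 0 0 0;1 0 0.095 0 0 0 0;1 0 0.107 0 0 0 0;1 0 0.115 0 0 0 0"

```text
time_s: 32.6
tcp_pos: [0.5532, -0.3178, 0.0878]
ee_rot: [[-0.0, -0.001, -1.0], [1.0, 0.0, -0.0], [0.0, -1.0, 0.001]]
wrist_force: [-0.3, 0.1, -1.6]
gripper_width: 0.701
```

Emit:
move_arm --increments "1 0 0 0 0 0 0;1 0 0 0 0 0 0;1 0 0.002 0 0 0 0;1 0 0.002 0 0 0 0"

```text
time_s: 33.0
tcp_pos: [0.5537, -0.3182, 0.0872]
ee_rot: [[0.0, 0.001, -1.0], [1.0, -0.0, 0.0], [-0.0, -1.0, -0.001]]
wrist_force: [-1.3, 0.9, -2.0]
gripper_width: 0.7
```

```bash
python3 -c "
from h import *
plan((.553,-.3172,.066),90)
im,d=capture('scene');show(im,'s13',(320,160,480,300),4.5)
"
```

```text
t 33.0 tcp [ 0.5537 -0.3182  0.0872] F [-1.3  0.9 -2. ] gw 0.7 J [-15.  30.  -7.  -0. -53.  15.]
SHIFT [0.0011 0.0212 0.0007] ROT [ 0.0008 -0.0001 -0.0002] rows 0.42501919309450853 0.005842002319676604
```

View pics/s13.png

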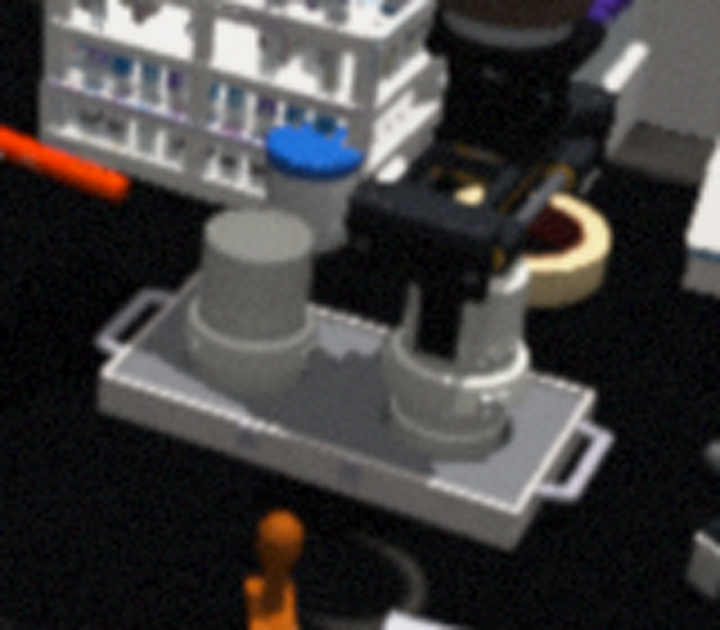

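Emit:
move_arm --increments "1 0.0008 0.003 0 0 0 0;1 0.0008 0.006 0 0 0 0;1 0.0008 0.008 0 0 0 0;1 0.0008 0.01 0 0 0 0;1 0.0008 0.011 0 0 0 0;1 0.0008 0.012 0 0 0 0;1 0.0008 0.012 0 0 0 0"

```text
time_s: 33.75
tcp_pos: [0.5541, -0.3181, 0.0773]
ee_rot: [[-0.001, 0.002, -1.0], [1.0, -0.002, -0.001], [-0.002, -1.0, -0.002]]
wrist_force: [-1.9, -0.6, 8.6]
gripper_width: 0.701
```

Emit:
move_arm --increments "1 0 0.002 0 0 0 0;1 0 0.004 0 0 0 0;1 0 0.006 0 0 0 0;1 0 0.007 0 0 0 0;1 0 0.007 0 0 0 0"

```text
time_s: 34.25
tcp_pos: [0.5533, -0.3172, 0.0669]
ee_rot: [[0.0, -0.001, -1.0], [1.0, 0.0, 0.0], [0.0, -1.0, 0.001]]
wrist_force: [0.4, 0.4, -2.2]
gripper_width: 0.7
```

Emit:
move_arm --increments "1 0 0.001 0 0 0 0;1 0 0.002 0 0 0 0;1 0 0.003 0 0 0 0;1 0 0.003 0 0 0 0"

```text
time_s: 34.65
tcp_pos: [0.5534, -0.3174, 0.0661]
ee_rot: [[-0.0, -0.0, -1.0], [1.0, -0.0, -0.0], [-0.0, -1.0, 0.0]]
wrist_force: [-2.0, 2.6, 5.9]
gripper_width: 0.695
```

Emit:
move_arm --increments "1 0 0.001 0 0 0 0;1 0 0.002 0 0 0 0;1 0 0.002 0 0 0 0"

```text
time_s: 34.95
tcp_pos: [0.5534, -0.3174, 0.066]
ee_rot: [[-0.001, 0.0, -1.0], [1.0, -0.001, -0.001], [-0.001, -1.0, -0.0]]
wrist_force: [-3.8, 4.5, 14.7]
gripper_width: 0.701
```

Emit:
move_arm --increments "1 0 -0.003 0 0 0 0;1 0 -0.004 0 0 0 0;-0.6 0 -0.004 0 0 0 0;-0.6 0 -0.004 0 0 0 0;-0.6 0 -0.004 0 0 0 0;-0.8 0 -0.004 0 0 0 0;-0.8 0 -0.02 0 0 0 0;-0.8 0 -0.05 0 0 0 0"

```text
time_s: 35.75
tcp_pos: [0.5517, -0.3167, 0.1104]
ee_rot: [[0.0, -0.006, -1.0], [1.0, 0.002, 0.0], [0.002, -1.0, 0.006]]
wrist_force: [0.6, -0.0, 0.3]
gripper_width: 0.89
```

Emit:
move_arm --increments "-1 0 -0.04 0 0 0 0;-1 0.03 -0.08 0 0 0 0;-1 0.07 -0.11 0 0 0 0;-1 0.09 -0.11 0 0 0 0;-1 0.09 -0.11 0 0 0 0;-1 0.09 -0.11 0 0 0 0;-1 0.09 -0.11 0 0 0 0;-1 0.09 -0.11 0 0 0 0"

```text
time_s: 36.55
tcp_pos: [0.5531, -0.2282, 0.2218]
ee_rot: [[0.001, -0.002, -1.0], [1.0, 0.0, 0.001], [0.0, -1.0, 0.002]]
wrist_force: [-0.4, 0.0, 0.4]
gripper_width: 1.001
```

```bash
python3 -c "
from h import *
plan((.448,.068,.2),90)
p=camera_params('wrist');im,d=capture('wrist');show(im,'w14')
P=cloud(d,p);w=P.reshape(-1,3)
for z in (.106,.0525):
  g=w[(abs(w[:,2]-z)<.005)&(np.hypot(w[:,0]-.554,w[:,1]+.317)<.05)]
  print('rim',cv2.minEnclosingCircle((g[:,:2]*1000).astype(np.float32)),len(g),np.percentile(g[:,2],[10,50,90]))
im,d=capture('scene');show(im,'s14',(320,160,480,300),4.5)
g=w[(abs(w[:,2]-.106)<.01)&(np.hypot(w[:,0]-.553,w[:,1]+.318)<.026)]
A=np.c_[g[:,:2]-g[:,:2].mean(0),np.ones(len(g))];print('plane',np.linalg.lstsq(A,g[:,2],rcond=None)[0])
im,d=capture('top');P=cloud(d,camera_params('top'))
w=P[224-26:224+27,132-26:132+27].reshape(-1,3);g=w[abs(w[:,2]-.068)<.006]
print('short',cv2.minEnclosingCircle((g[:,:2]*1000).astype(np.float32)),np.median(g[:,2]));show(im,'t14')
"
```

```text
t 36.55 tcp [ 0.5531 -0.2282  0.2218] F [-0.4  0.   0.4] gw 1.001 J [ -7.  20.  -3.   0. -67.   7.]
SHIFT [0.2961 0.022  0.1054] ROT [-0.0018 -0.0013  0.0001] rows 6.301717528445733 0.014735489658603624
rim ((552.4751586914062, -318.6158447265625), 30.491737365722656) 4681 [0.10429987 0.10544154 0.10658238]
rim ((552.6129150390625, -317.6182861328125), 36.43949508666992) 376 [0.04909971 0.05059933 0.05183583]
plane [0.00175032 0.00043384 0.10546686]
short ((480.0242004394531, 378.64208984375), 11.310432434082031) 0.06676869222684967
```

View pics/w14.png

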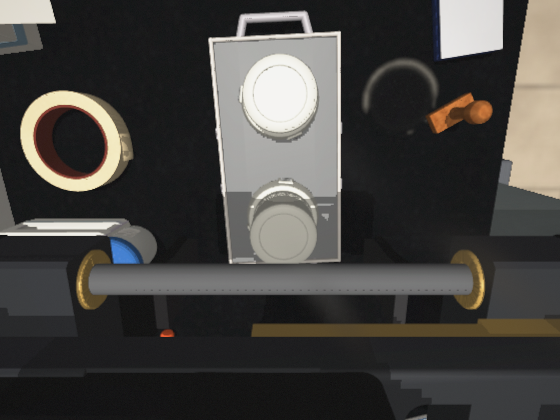

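View pics/s14.png

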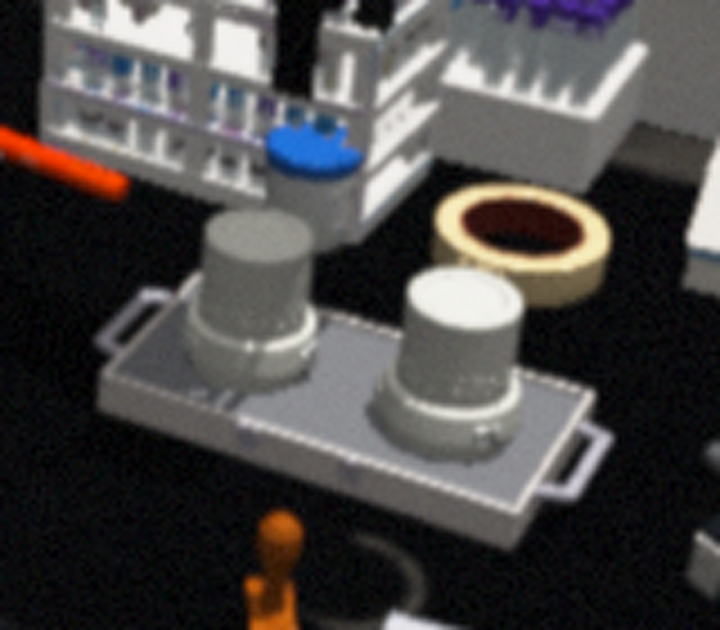

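The new canister looks the same as the packed one. Its top is at 105.5 mm and level, the gripper is clear, and the short bottle hasn't moved. Handing in.

```bash
python3 -c "
from h import *
print(r.finish_job())"
```

```text
the job is handed in; nothing more can be done
None
```

The tall bottle is packed in the carrier's empty well and I handed the job in after about 37 s of robot time. The hand-in gives no verdict.

I built it in the order you gave: base in the well, sleeve in the base, tall bottle in the sleeve, then the cover. The cover sprang past the rim after about 9 N and stopped hard at the expected home height when pressed again to 15 N.

**Last checks:**
- **Cover height:** its top is 105.5 mm high against a nominal 106 mm, tilted under 0.2°.
- **Cover position:** its centre is within about 1 mm of where I measured the base.
- **Earlier steps:** the base rim stood at about 48 mm, the sleeve top at about 72 mm and the bottle cap at about 100 mm, each as expected for fully seated.
- **Short bottle:** it still stands, within about 1 mm of its start.
- **Gripper:** open and clear of everything.

No check failed. The top and wrist cameras differed by 1–2 mm on some positions, which is within their calibration. The sleeve and bottle sit about 2–3 mm off the base's centre.

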